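# Load the casting test fixture and close it with its cover plate

### The arm

A 6-joint arm with a two-finger parallel gripper is mounted at the origin on the work surface. World frame = base frame: x ahead of the robot, y to its left, z up, the work surface at z = 0. Lengths are in m, angles in degrees, forces in N, time in s.
With the tool pointing down it reaches from about 0.35 to 0.875 m from the base axis. Payload 4.2 kg.
Tool frame: the origin (TCP) lies midway between the tips of the shut fingers; the grasp point (between the pads) lies 19 mm behind it; y points along the fingers, x is the direction in which the jaws open and shut, and the axes are right-handed (so a half turn about y gives the same grasp; the last joint's range is limited). The gripper opens to 87 mm and grips with 3 to 60 N. Pads are 19 mm wide; open, the fingers measure 117 mm over their backs; the gripper's body (75 mm by 190 mm) begins 51 mm behind the grasp point.
Start: joints at [83.056, 22.042, 0.453, 0, -68.411, -14.817], TCP at [0.232, 0.58, 0.223] pointing down, gripper open.
Joint ranges: [-179.83, 179.83], [-69.29, 118.12], [-61.27, 80.66], [-181.25, 117.63], [-171.15, -9.14], [-177.46, 177.46]. Speed limits (degrees/s): [159.86, 159.86, 180, 180, 180, 180].

### API

Orientations are given as a 3x3 rotation matrix whose columns are the frame's x, y, z axes.
In Python, from station import * gives the robot as it stands.
- The arm moves only by the tool jog_arm, never from a script. Its argument "series" is a list of rows, each a list of 3 entries, a list of its own where there are three numbers: the shift along the tool's x, y, z in m, then the turn, a rotation vector about the tool's x, y, z in degrees, then the finger opening in m, from 0 to 0.087. A call has 1 to 10 rows; each row shifts and turns the commanded pose from where the row before left it, along the tool's axes as they then stand; what a row does not reach is not made up. A row lasts 1/8 s, in which the tool goes at most 62.5 mm and 10.7 degrees, less where a joint would pass 70% of its speed; a pose out of reach is approached as far as the arm can. A call is refused whole if a number of a shift passes 0.0625 or a number of a turn 10.7, either way. A call with a gripper value outside its range is refused whole. The fingers move at their own pace and stop on an object; the grip force is fixed at half the most. Time passes only in rows, so rows that do not move let the fingers close. It gives the time, the measured TCP pose, the force and the opening at its end, in the units of the state.
- sense(): the state, without advancing time (a new reading comes with each control period).
- capture(name): name is "scene" or "top" or "wrist"; returns the picture (480x640x3 uint8, red, green, blue); there is no depth.
- camera_info(name): a dict with "fx", "fy", "cx", "cy" (pixels), "rvec" (rotation vector, rad) and "tvec" (3), from world to camera coordinates, as OpenCV has them. Camera axes: x right, y down, z forward; pixel columns grow to the right and rows downward; lengths in m; the calibration is good to about 2 mm. A picture is of the moment at which its call begins: read the wrist's pose just before it. camera_info takes no time and is no camera call; for the wrist camera it gives the pose at the moment of the call.
- finish_job(): hands the job in, once; it reports no verdict.
The state is a dict: "time_s": time; "joints": joint angles; "joint_velocities": joint speeds; "effort": joint torques, N m; "tcp_pos": TCP position; "ee_rot": TCP orientation; "wrist_force": force on the tool from outside, world axes, zero at the start; "moment": the same for the moment, N m; "gripper_width": opening from 0.0 (shut) to 1.0 (fully open).
Only numpy, scipy, OpenCV 4.12 (cv2) and the standard library are available. Lean on these libraries where they do the work, as an engineer would, in place of code of your own. Each camera call takes 0.05 s, during which the arm holds its last target. There are 200 camera calls.

### The job

Load the test fixture on the bench: set the two castings that match its two nests by shape fully down into them, and then lay the cover plate whose holes suit the fixture's dowel pins over the pins, so that it lies flat on all four posts. The third casting and the other cover do not fit: in the end they must be off the fixture. Do not shove or knock over the jar, solder spool, spray can or multimeter.

Things in the scene. Friction and masses are not known exactly. Their poses are not given: they have to be found in the camera images.
- fixture_seat (a point): Fixture fixed to the bench: dark steel base 124 mm (x) by 164 mm (y) by 10 mm, two nests side by side along y, and four 14 mm thick posts at x = +-52, y = +-72 mm, shoulders 72 mm above the table. Point: its centre at shoulder height, z up. A seated cover's underside lies here; it clears seated castings by 4 mm, but is blocked by one not down.
- pin_0 (a point): Upright steel dowel pin on the fixture's post at (+52,+72) mm, 9 mm thick, 18 mm long, tapered tip. Point: its tip, 90 mm above the table.
- pin_1 (a point): The other dowel pin, alike, on the post at (-52,-72) mm. Point: its tip. The remaining two posts are flat.
- nest_l_floor (a point): White plastic block with a black pocket floor fixed on the fixture, 84 mm (x) by 60 mm (y), with a pocket 12 mm deep: 74 by 50 mm with its +x +y corner filled in (L-shaped). 2 mm play all round. Point: centre of the pocket floor, 14 mm above the table, z up, axes as the fixture's. A seated casting's centre is 27 mm above it, x axes the same way. Nests may be swapped.
- nest_t_floor (a point): White plastic block with a black pocket floor fixed on the fixture, 84 mm (x) by 60 mm (y), with a pocket 12 mm deep: 74 by 50 mm with both +x corners filled in (T-shaped). 2 mm play all round. Point: centre of the pocket floor, 14 mm above the table, z up, axes as the fixture's. A seated casting's centre is 27 mm above it, x axes the same way. Nests may be swapped.
- cast_l_mid (a point): Loose aluminium casting, 200 g. Body 70 mm (x) by 46 mm (y) by 20 mm tall; centred on it a gripping boss 24 mm (x) by 32 mm (y), top at 54 mm. L-shaped: the +x +y corner is missing. Fits the L nest. A missing corner is 21 mm (x) by 17 mm (y). Point: its centre, 27 mm above its underside, z up. Pinch the boss across its x, opened at most 60 mm (close neighbours).
- cast_t_mid (a point): Loose aluminium casting, 200 g. Body 70 mm (x) by 46 mm (y) by 20 mm tall; centred on it a gripping boss 24 mm (x) by 32 mm (y), top at 54 mm. T-shaped: both +x corners are missing. Fits the T nest. A missing corner is 21 mm (x) by 17 mm (y). Point: its centre, 27 mm above its underside, z up. Pinch the boss across its x, opened at most 60 mm (close neighbours).
- cast_m_mid (a point): Loose aluminium casting, 200 g. Body 70 mm (x) by 46 mm (y) by 20 mm tall; centred on it a gripping boss 24 mm (x) by 32 mm (y), top at 54 mm. Mirrored L: the +x -y corner is missing. Spare, fits neither nest. A missing corner is 21 mm (x) by 17 mm (y). Point: its centre, 27 mm above its underside, z up. Pinch the boss across its x, opened at most 60 mm (close neighbours).
- cover_a_grip (a point): Loose aluminium plate, 400 g, 124 mm (x) by 164 mm (y) by 6 mm, lying flat, with a black grip bar 20 mm (x) by 80 mm (y), 30 mm tall, on its centre. 12 mm holes at its own (x,y) = (52,72), (-52,-72) mm: they suit the pins (1.5 mm play), also turned by half a turn. Point: the bar's centre, 21 mm above the plate's underside, z up. Pinch the bar across its 20 mm.
- cover_b_grip (a point): Loose aluminium plate, 400 g, 124 mm (x) by 164 mm (y) by 6 mm, lying flat, with a black grip bar 20 mm (x) by 80 mm (y), 30 mm tall, on its centre. 12 mm holes at its own (x,y) = (52,-72), (-52,72) mm: wrong diagonal, does not go over the pins. Spare. Point: the bar's centre, 21 mm above the plate's underside, z up. Pinch the bar across its 20 mm.
- jar: Bystander: amber glass jar with white cap, 48 mm across, 75 mm tall, upright and loose between the castings; origin at the centre of its underside.
- spool: Bystander: solder spool standing on its flange, 60 mm across, 50 mm tall, loose near the castings; origin at the centre of its underside.
- spray: Bystander: white spray can, 60 mm across, 170 mm tall, upright and loose beyond the fixture; origin at the centre of its underside.
- meter: Bystander: green handheld multimeter lying flat, 85 mm (x) by 170 mm (y) by 42 mm tall, loose beyond the fixture; origin at the centre of its underside.
Mind the look-alikes: they are no part of the job. Leave any red look-alike of the part that bears cover_a_grip alone.

How it is judged (in metres and radians):
On the way, in this order (a step that is already met when the one before it is completed fails the run):
1. both matching castings are home in their nests (horizontal distance between cast_l_mid and nest_l_floor below 0.006 m and z of cast_l_mid in the frame of nest_l_floor between 0.024 and 0.0295 m and angle between each of cast_l_mid, cast_t_mid's own z axis and vertical below 0.05 rad and angle between the x axis of cast_l_mid and the x axis of nest_l_floor, either way round below 0.15 rad and horizontal distance between cast_t_mid and nest_t_floor below 0.006 m and z of cast_t_mid in the frame of nest_t_floor between 0.024 and 0.0295 m and angle between the x axis of cast_t_mid and the x axis of nest_t_floor, either way round below 0.15 rad), for 0.2 s.
2. the matching cover lies over the pins, flat on the posts (horizontal distance between cover_a_grip and fixture_seat below 0.005 m and z of cover_a_grip in the frame of fixture_seat between 0.018 and 0.0235 m and angle between cover_a_grip's own z axis and vertical below 0.035 rad and angle between the x axis of cover_a_grip and the x axis of fixture_seat, either way round below 0.1 rad), for 0.2 s.
At the end, for the whole second after the job is handed in: L and T castings home in their own nests (centre within 6 mm, height 2.5 mm, turn 0.15 rad); matching cover over the pins, flat on the posts (5 mm sideways, 2.5 mm height, 0.035 rad tilt); all still; spare casting and cover over 110 mm from the fixture centre (all of step 1 and all of step 2 and horizontal distance between each of cast_m_mid, cover_b_grip and fixture_seat above 0.11 m and linear speed of each of cast_l, cast_t, cover_a below 0.02 m/s); the robot touches nothing.
It fails at once if the jar is shoved more than 40 mm or knocked over (distance of jar from where it was at the start of the episode above 0.04 m or angle between jar's own z axis and vertical above 0.5 rad).
It fails at once if the solder spool is shoved more than 40 mm or knocked over (distance of spool from where it was at the start of the episode above 0.04 m or angle between spool's own z axis and vertical above 0.5 rad).
It fails at once if the spray can is shoved more than 40 mm or knocked over (distance of spray from where it was at the start of the episode above 0.04 m or angle between spray's own z axis and vertical above 0.5 rad).
It fails at once if the multimeter is shoved more than 40 mm or knocked over (distance of meter from where it was at the start of the episode above 0.04 m or angle between meter's own z axis and vertical above 0.5 rad).
It also fails if it takes over 70 s, if anything falls off the work surface, if the arm or the gripper's body presses on something with over 40 N, if the wrist force passes 120 N, or if a joint passes its speed limit or range.

## Working session

There is one attempt and no reset: what is moved stays moved. The work goes in short steps, Python scripts to look and compute and a tool call to move; the robot and the scene stay as the last step left them, time stands still between calls to the robot, and variables do not carry over. Pictures are saved under pics/ and viewed, about 8 in all and at most 12, crops included, and the job is handed in when it is done.

Besides the shell and the picture viewer there is one more tool, called by a JSON object that holds its "fn" and its "kwargs", one argument or row to a line. jog_arm: Moves the arm, as the interface text tells. Its arguments: {"type":"object","properties":{"series":{"type":"array","items":{"type":"array"}}},"required":["series"]}

```bash
ls; mkdir -p pics; python3 - <<'E'
from station import *
import cv2
print(sense())
for n in("scene","top","wrist"):
    print(n,camera_info(n)); cv2.imwrite(f"pics/{n}0.png",capture(n)[:,:,::-1])
E
```

```text
pics
{'time_s': 0.0, 'joints': array([ 8.30568572e+01,  2.20910138e+01,  3.80313223e-01, -2.90912954e-02,
       -6.84108219e+01, -1.48161784e+01]), 'joint_velocities': array([ 0.0441055 ,  0.01126157, -0.01458435, -0.10821852, -0.01018146,
       -0.0271596 ]), 'effort': array([-7.98387355e-04, -3.90665460e+01,  1.87403798e+01,  4.22013626e+00,
        1.09401857e-02, -2.00142672e-04]), 'tcp_pos': array([0.23145582, 0.57991938, 0.22146032]), 'ee_rot': array([[-3.70881718e-01, -7.25042834e-04,  9.28679829e-01],
       [-9.28677574e-01, -2.04829560e-03, -3.70882417e-01],
       [ 2.17111645e-03, -9.99997639e-01,  8.63443732e-05]]), 'wrist_force': array([-0.15849431, -0.2119735 , -0.05400788]), 'moment': array([0.03543369, 0.02448627, 0.02552482]), 'gripper_width': 0.9982132100953527}
scene {'fx': 538.8348653906909, 'fy': 538.8348653906909, 'cx': 319.50748640256745, 'cy': 248.94452445054367, 'rvec': array([ 2.30913376,  0.70032406, -0.30126394]), 'tvec': array([-0.46373261, -0.06103883,  1.75660593])}
top {'fx': 462.990767428004, 'fy': 462.990767428004, 'cx': 319.0619696216936, 'cy': 238.1437106246392, 'rvec': array([ 2.16696733, -2.18233261,  0.11203747]), 'tvec': array([0.12267467, 0.50603349, 1.12022736])}
wrist {'fx': 389.3720853999726, 'fy': 389.3720853999726, 'cx': 317.08544236640824, 'cy': 243.27294584971247, 'rvec': array([-1.67354038,  2.47120087,  0.30776274]), 'tvec': array([ 0.62361879, -0.02995279,  0.38955979])}
```

View pics/top0.png

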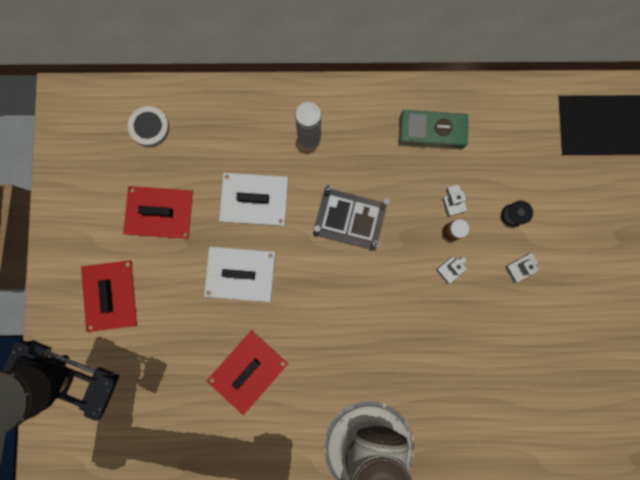

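View pics/scene0.png

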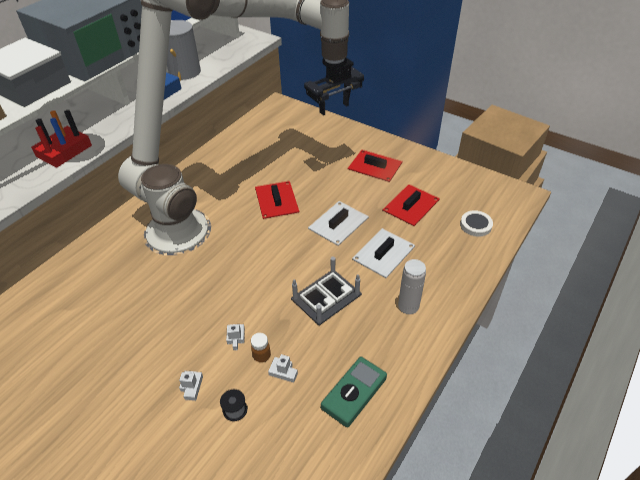

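The top view has the image up as +x and left as +y. It shows:
- The fixture is at (350,218).
- There are white covers at (254,198) and (240,274), and red look-alikes at (158,212), (108,296) and (247,372).
- The castings are at (455,200), (453,270) and (523,267), with the jar at (457,230) and the spool at (517,213).

Next I'll take one close crop composite to choose between them.

```bash
cat > h.py <<'E'
import numpy as np, cv2
from station import *
def cam(n):
    i=camera_info(n); K=np.array([[i['fx'],0,i['cx']],[0,i['fy'],i['cy']],[0,0,1]]); return K,np.array(i['rvec']),np.array(i['tvec'])
def rays(c,px):
    K,r,t=c; R=cv2.Rodrigues(r)[0]; px=np.atleast_2d(np.float64(px))
    d=(np.c_[px,np.ones(len(px))]@np.linalg.inv(K).T)@R; return -R.T@t,d
def onz(c,px,z):
    o,d=rays(c,px); return o+d*((z-o[2])/d[:,2:])
def proj(c,P): return cv2.projectPoints(np.float64(P).reshape(-1,3),c[1],c[2],c[0],None)[0].reshape(-1,2)
def tri(c1,p1,c2,p2):
    "midpoint of two rays, gap"
    o1,d1=rays(c1,p1);o2,d2=rays(c2,p2);d1=d1[0];d2=d2[0]
    s=np.linalg.lstsq(np.c_[d1,-d2],o2-o1,rcond=None)[0]; a=o1+s[0]*d1;b=o2+s[1]*d2
    return (a+b)/2,np.linalg.norm(a-b)
def snap(n,f):
    c=cam(n); im=capture(n)[:,:,::-1].copy(); cv2.imwrite(f"pics/{f}.png",im); np.savez(f"pics/{f}.npz",K=c[0],r=c[1],t=c[2]); return c,im
E
python3 - <<'E'
from h import *
im=cv2.imread("pics/top0.png")
a=cv2.resize(im[160:310,195:395],None,fx=4,fy=4,interpolation=cv2.INTER_CUBIC)[:300,:]
a=cv2.resize(im[170:300,195:395],(800,520),interpolation=cv2.INTER_CUBIC)
cv2.imwrite("pics/z1.png",a)
c=cam("top")
for n,p,z in [("fix",(350,218),.03),("cA",(254,198),.02),("cB",(240,274),.02),("c1",(455,203),.02),("c2",(453,270),.02),("c3",(522,267),.02),("jar",(456,232),.04),("spool",(517,214),.02),("spray",(309,140),.0),("base",(370,450),0)]: print(n,onz(c,p,z).round(3))
E
```

```text
fix [[0.556 0.042 0.03 ]]
cA [[0.609 0.281 0.02 ]]
cB [[0.42  0.314 0.02 ]]
c1 [[ 0.593 -0.222  0.02 ]]
c2 [[ 0.426 -0.211  0.02 ]]
c3 [[ 0.432 -0.382  0.02 ]]
jar [[ 0.518 -0.216  0.04 ]]
spool [[ 0.565 -0.376  0.02 ]]
spray [[0.764 0.143 0.   ]]
base [[-0.006 -0.     0.   ]]
```

View pics/z1.png

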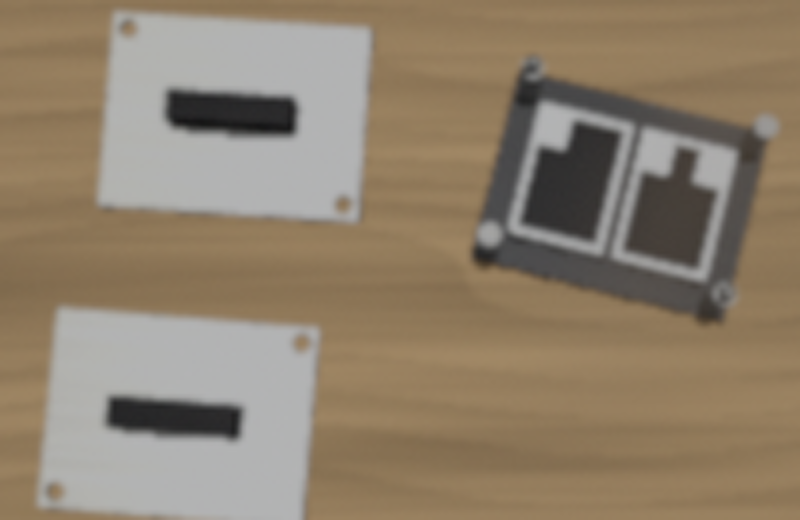

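Cover A is the white plate at top (254,198), with holes upper-left and lower-right, on the same diagonal as the pins at crop (532,68) and (722,293). The L nest is the left one (+y) and the T nest the right one. Next I'll work out the wrist camera offset and a move planner.

```bash
cat >> h.py <<'E'
def yawof(R): return np.degrees(np.arctan2(R[1,0],R[0,0]))
def plan(*wps,p=None,yaw=None,step=.06,ystep=10.):
    "wps: (xyz,yaw_of_tool_x,opening[,maxstep]); tool-down rows for jog_arm"
    s=sense(); p=np.array(s['tcp_pos']) if p is None else np.array(p,float); yaw=yawof(s['ee_rot']) if yaw is None else yaw
    for w in wps:
        q,ty,g=w[:3]; st=w[3] if len(w)>3 else step
        q=np.array(q,float); dy=(ty-yaw+180)%360-180
        n=max(1,int(np.ceil(max(np.linalg.norm(q-p)/st,abs(dy)/ystep)))); d=(q-p)/n
        out=[]
        for k in range(n):
            a=np.radians(yaw); x=np.array([np.cos(a),np.sin(a),0]); z=np.array([-np.sin(a),np.cos(a),0])
            out.append([[round(float(x@d),4),round(float(-d[2]),4),round(float(z@d),4)],[0,round(float(-dy/n),2),0],g]); yaw+=dy/n
        p=q; print(w,n,"rows:"); print(str(out).replace(" ",""))
E
python3 - <<'E'
from h import *
s=sense(); R=s['ee_rot']; K,r,t=cam("wrist"); Rc=cv2.Rodrigues(r)[0]
C=-Rc.T@t; print("cam in tool",R.T@(C-s['tcp_pos']), "axis",R.T@Rc.T[:,2],"right",R.T@Rc.T[:,0])
plan(([.5,-.02,.33],165,.06),([.47,-.27,.33],165,.06))
E
```

```text
cam in tool [ 0.000379   -0.16205215  0.06717627] axis [ 8.22138666e-05  9.69078390e-01 -2.46753048e-01] right [ 9.99999996e-01 -8.40762656e-05  2.98830857e-06]
([0.5, -0.02, 0.33], 165, 0.06) 12 rows:
[[[0.0381,-0.009,0.0393],[0,6.94,0],0.06],[[0.0331,-0.009,0.0436],[0,6.94,0],0.06],[[0.0276,-0.009,0.0473],[0,6.94,0],0.06],[[0.0217,-0.009,0.0503],[0,6.94,0],0.06],[[0.0155,-0.009,0.0526],[0,6.94,0],0.06],[[0.009,-0.009,0.054],[0,6.94,0],0.06],[[0.0024,-0.009,0.0547],[0,6.94,0],0.06],[[-0.0042,-0.009,0.0546],[0,6.94,0],0.06],[[-0.0108,-0.009,0.0537],[0,6.94,0],0.06],[[-0.0172,-0.009,0.052],[0,6.94,0],0.06],[[-0.0234,-0.009,0.0496],[0,6.94,0],0.06],[[-0.0292,-0.009,0.0464],[0,6.94,0],0.06]]
([0.47, -0.27, 0.33], 165, 0.06) 5 rows:
[[[-0.0071,-0.0,0.0498],[0,0.0,0],0.06],[[-0.0071,-0.0,0.0498],[0,0.0,0],0.06],[[-0.0071,-0.0,0.0498],[0,0.0,0],0.06],[[-0.0071,-0.0,0.0498],[0,0.0,0],0.06],[[-0.0071,-0.0,0.0498],[0,0.0,0],0.06]]
```

{"fn": "jog_arm", "kwargs": {
  "series": [
    [[0.0381, 0, 0.0393], [0, 6.94, 0], 0.06],
    [[0.0331, 0, 0.0436], [0, 6.94, 0], 0.06],
    [[0.0276, 0, 0.0473], [0, 6.94, 0], 0.06],
    [[0.0217, 0, 0.0503], [0, 6.94, 0], 0.06],
    [[0.0155, 0, 0.0526], [0, 6.94, 0], 0.06],
    [[0.009, 0, 0.054], [0, 6.94, 0], 0.06],
    [[0.0024, 0, 0.0547], [0, 6.94, 0], 0.06],
    [[-0.0042, 0, 0.0546], [0, 6.94, 0], 0.06],
    [[-0.0108, 0, 0.0537], [0, 6.94, 0], 0.06],
    [[-0.0172, 0, 0.052], [0, 6.94, 0], 0.06]
  ]
}}

```text
time_s: 1.4
tcp_pos: [0.4555, 0.0788, 0.2226]
ee_rot: [[-1.0, 0.0, -0.024], [0.024, 0.0, -1.0], [-0.0, -1.0, -0.0]]
wrist_force: [0.6, 0.4, -0.5]
gripper_width: 0.69
```

{"fn": "jog_arm", "kwargs": {
  "series": [
    [[-0.0234, 0, 0.0496], [0, 6.94, 0], 0.06],
    [[-0.0292, 0, 0.0464], [0, 6.94, 0], 0.06],
    [[0, 0, 0], [0, 0, 0], 0.06],
    [[0, 0, 0], [0, 0, 0], 0.06]
  ]
}}

```text
time_s: 1.9
tcp_pos: [0.4996, -0.0198, 0.2221]
ee_rot: [[-0.966, -0.001, -0.26], [0.26, 0.0, -0.966], [0.001, -1.0, 0.0]]
wrist_force: [0.3, -0.6, -0.3]
gripper_width: 0.695
```

```bash
python3 - <<'E'
from h import *
snap("wrist","w1")
s=sense(); print(s['tcp_pos'],yawof(s['ee_rot']))
plan(([.5,-.22,.22],165,.06))
E
```

```text
[ 0.49954126 -0.01920433  0.22235109] 165.00710536740266
([0.5, -0.22, 0.22], 165, 0.06) 4 rows:
[[[-0.0131,0.0006,0.0485],[0,0.0,0],0.06],[[-0.0131,0.0006,0.0485],[0,0.0,0],0.06],[[-0.0131,0.0006,0.0485],[0,0.0,0],0.06],[[-0.0131,0.0006,0.0485],[0,0.0,0],0.06]]
```

View pics/w1.png

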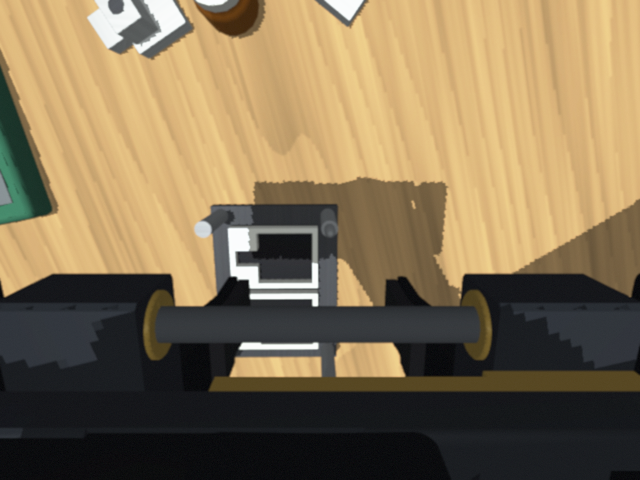

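The gripper hides the lower half of the wrist view, so targets have to lie ahead of the tool (+z). The picture shows the fixture at about (275,280) and the castings at the top edge. I'll move on to look at the castings.

{"fn": "jog_arm", "kwargs": {
  "series": [
    [[-0.0145, -0.009, 0.053], [0, 0, 0], 0.06],
    [[-0.0145, -0.009, 0.053], [0, 0, 0], 0.06],
    [[-0.0145, -0.009, 0.053], [0, 0, 0], 0.06],
    [[0, 0, 0], [0, 0, 0], 0.06],
    [[0, 0, 0], [0, 0, 0], 0.06]
  ]
}}

```text
time_s: 2.58
tcp_pos: [0.5005, -0.1833, 0.2494]
ee_rot: [[-0.966, -0.0, -0.258], [0.258, 0.0, -0.966], [0.0, -1.0, -0.0]]
wrist_force: [0.2, 0.3, -0.5]
gripper_width: 0.693
```

```bash
python3 - <<'E'
from h import *
snap("wrist","w2")
s=sense(); print(s['tcp_pos'],yawof(s['ee_rot']))
E
```

```text
[ 0.50057932 -0.18299178  0.24941278] 165.08511386510142
```

View pics/w2.png

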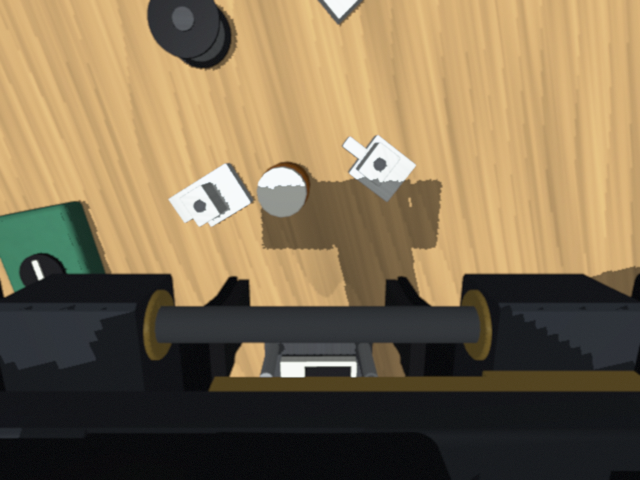

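In w2, T is at (380,165), with its stem pointing upper-left toward (345,143). The casting at (210,195) is either L or M, and the third is at the top edge (345,10). I'll zoom in and segment the white parts.

```bash
python3 - <<'E'
from h import *
im=cv2.imread("pics/w2.png")
a=cv2.resize(im[125:235,155:260],None,fx=3.8,fy=4,interpolation=cv2.INTER_CUBIC)
b=cv2.resize(im[125:235,330:430],None,fx=3.8,fy=4,interpolation=cv2.INTER_CUBIC)
cv2.imwrite("pics/z2.png",np.hstack([a,b]))
E
```

```text
(no output)
```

View pics/z2.png

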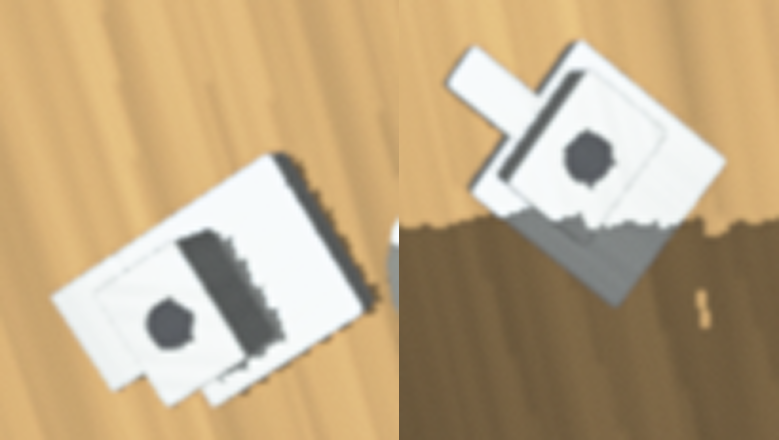

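Casting 1 is the L. Its x axis points lower-left, and the missing corner lies on the +x +y side, which is visually counter-clockwise. Casting 2 is T, so the third is M, the spare, and I'll leave it alone. Now I'll measure their positions.

```bash
cat > m.py <<'E'
from h import *
def ld(f):
    z=np.load(f"pics/{f}.npz"); return (z['K'],z['r'],z['t']),cv2.imread(f"pics/{f}.png")
def blob(im,win,hi=100,lo=0,pick=None):
    "dark blob nearest pick in window (x0,y0,x1,y1)"
    x0,y0,x1,y1=win; g=cv2.cvtColor(im,cv2.COLOR_BGR2GRAY)[y0:y1,x0:x1]
    n,l,st,ce=cv2.connectedComponentsWithStats(((g<hi)&(g>=lo)).astype(np.uint8)); 
    if pick is None: pick=((x0+x1)/2,(y0+y1)/2)
    k=min(range(1,n),key=lambda i:np.hypot(*(ce[i]+(x0,y0)-pick))+(1e3 if st[i,4]<4 else 0)); return ce[k]+(x0,y0),st[k,4]
E
python3 - <<'E'
from m import *
c,im=ld("w2"); top=cam("top"); it=cv2.imread("pics/top0.png")
def cr(x,y,o=0): return (155+x/3.8,125+y/4) if not o else (330+(x-399)/3.8,125+y/4)
for n,w,wt,pk in [("L",(190,197,208,215),(450,190,468,206),(459,197)),("T",(371,155,389,173),(450,258,468,276),(459,266))]:
    p,a=blob(im,w); print(n,"wrist dot",p.round(1),a,"z54:",onz(c,p,.054).round(4))
    g=cv2.cvtColor(it,cv2.COLOR_BGR2GRAY)[wt[1]:wt[3],wt[0]:wt[2]]; 
    try:
        q,b=blob(it,wt,hi=125,pick=pk); print(" top dot",q.round(1),b,onz(top,q,.054).round(4),"tri",tri(c,p,top,q))
    except Exception as e: print(e)
L=onz(c,[cr(275,150),cr(50,298),cr(115,390),cr(215,408),cr(370,310)],.02)
print("L corners",L.round(4)[:,:2].tolist()); d=L[1]-L[0]; print("len",np.linalg.norm(d[:2]),"yaw x",np.degrees(np.arctan2(d[1],d[0])))
d=L[0]-L[4];print("short",np.linalg.norm(d),"yaw x",np.degrees(np.arctan2(d[1],d[0]))+90)
a=np.radians(np.degrees(np.arctan2(*(L[1]-L[0])[[1,0]]))); 
T=onz(c,[cr(580,40,1),cr(727,160,1),cr(617,305,1),cr(470,188,1),cr(470,45,1),cr(445,82,1)],.02)
print("T corners",T.round(4)[:,:2].tolist())
for i,j in((1,0),(2,3),(2,1),(3,0)):
    d=T[j]-T[i]; print(np.linalg.norm(d).round(4),np.degrees(np.arctan2(d[1],d[0])).round(1))
# predicted centre from corners
ux=L[1]-L[0];ux/=np.linalg.norm(ux); print("L centre from (-x,-y)&(+x,-y)mid:",((L[0]+L[1])/2+.023*np.array([-ux[1],ux[0],0])).round(4))
ux=(T[0]-T[1])+(T[3]-T[2]);ux/=np.linalg.norm(ux); print("T centre:",((T[1]+T[2])/2+.035*ux).round(4), "yaw",np.degrees(np.arctan2(ux[1],ux[0])))
E
```

```text
L wrist dot [199.2 205.6] 78 z54: [[ 0.6028 -0.2234  0.054 ]]
 top dot [458.5 196.7] 14 [[ 0.6029 -0.2206  0.054 ]] tri (array([ 0.60450544, -0.22279445,  0.04761471]), np.float64(0.0008046380402129208))
T wrist dot [379.4 164. ] 85 z54: [[ 0.4335 -0.2172  0.054 ]]
 top dot [458.4 266.4] 13 [[ 0.4337 -0.2142  0.054 ]] tri (array([ 0.4332653 , -0.21639227,  0.04774918]), np.float64(0.0014520827118317198))
L corners [[0.5732, -0.2543], [0.6423, -0.2349], [0.6337, -0.2081], [0.6092, -0.1967], [0.5612, -0.2101]]
len 0.07184380866058032 yaw x 15.652641123103143
short 0.04581952312972185 yaw x 15.177045570039141
T corners [[0.4243, -0.2415], [0.3938, -0.2038], [0.4291, -0.1761], [0.4599, -0.2145], [0.4517, -0.2476], [0.46, -0.2409]]
0.0485 -51.0
0.0492 -51.3
0.0449 -141.8
0.0447 -142.7
L centre from (-x,-y)&(+x,-y)mid: [ 0.6015 -0.2224  0.02  ]
T centre: [ 0.4334 -0.2172  0.02  ] yaw -51.112076848483625
```

The heights and sizes check out: dots triangulate at about 48 mm, the L body measures 72×46 and T 48×45. L is at (.6025,-.2225) with yaw 15.4°, and T is at (.4335,-.217) with yaw -51.3°. Grasping L first.

```bash
python3 - <<'E'
from h import *
print(sense()['joints'].round(1))
plan(([.6025,-.2225,.13],195.4,.06),([.6025,-.2225,.026],195.4,.06,.04))
E
```

```text
[ -2.6  12.   -9.9  -0.  -68.1 -12.3]
([0.6025, -0.2225, 0.13], 195.4, 0.06) 4 rows:
[[[-0.0272,0.0299,0.003],[0,-7.58,0],0.06],[[-0.0265,0.0299,0.0065],[0,-7.58,0],0.06],[[-0.0254,0.0299,0.01],[0,-7.58,0],0.06],[[-0.0239,0.0299,0.0133],[0,-7.58,0],0.06]]
([0.6025, -0.2225, 0.026], 195.4, 0.06, 0.04) 3 rows:
[[[0.0,0.0347,0.0],[0,0.0,0],0.06],[[0.0,0.0347,0.0],[0,0.0,0],0.06],[[0.0,0.0347,0.0],[0,0.0,0],0.06]]
```

{"fn": "jog_arm", "kwargs": {
  "series": [
    [[-0.0272, 0.03, 0.003], [0, -7.58, 0], 0.06],
    [[-0.0265, 0.03, 0.0065], [0, -7.58, 0], 0.06],
    [[-0.0254, 0.03, 0.01], [0, -7.58, 0], 0.06],
    [[-0.0239, 0.03, 0.0133], [0, -7.58, 0], 0.06],
    [[0, 0, 0], [0, 0, 0], 0.06],
    [[0, 0, 0], [0, 0, 0], 0.06]
  ]
}}

```text
time_s: 3.38
tcp_pos: [0.6027, -0.2229, 0.1301]
ee_rot: [[-0.964, 0.0, 0.265], [-0.265, -0.0, -0.964], [-0.0, -1.0, 0.0]]
wrist_force: [0.2, -0.2, 0.1]
gripper_width: 0.692
```

Tracking is accurate, so I'll descend, close and lift.

{"fn": "jog_arm", "kwargs": {
  "series": [
    [[0, 0.035, 0], [0, 0, 0], 0.06],
    [[0, 0.035, 0], [0, 0, 0], 0.06],
    [[0, 0.034, 0], [0, 0, 0], 0.06],
    [[0, 0, 0], [0, 0, 0], 0.06],
    [[0, 0, 0], [0, 0, 0], 0.0],
    [[0, 0, 0], [0, 0, 0], 0.0],
    [[0, 0, 0], [0, 0, 0], 0.0],
    [[0, 0, 0], [0, 0, 0], 0.0]
  ]
}}

```text
time_s: 4.38
tcp_pos: [0.6027, -0.2243, 0.0262]
ee_rot: [[-0.965, 0.001, 0.263], [-0.263, -0.0, -0.965], [-0.001, -1.0, 0.0]]
wrist_force: [0.7, -0.5, 0.2]
gripper_width: 0.32
```

{"fn": "jog_arm", "kwargs": {
  "series": [
    [[0, -0.04, 0], [0, 0, 0], 0.0],
    [[0, -0.05, 0], [0, 0, 0], 0.0],
    [[0, -0.05, 0], [0, 0, 0], 0.0],
    [[0, -0.05, 0], [0, 0, 0], 0.0]
  ]
}}

```text
time_s: 4.88
tcp_pos: [0.6017, -0.224, 0.2163]
ee_rot: [[-0.965, -0.002, 0.263], [-0.263, 0.001, -0.965], [0.001, -1.0, -0.001]]
wrist_force: [1.4, -0.3, -2.0]
gripper_width: 0.274
```

```bash
python3 - <<'E'
from h import *
s=sense(); print(s['tcp_pos'],yawof(s['ee_rot']),s['gripper_width']*87,s['wrist_force'])
plan(([.56,.17,.22],167,0))
E
```

```text
[ 0.60173482 -0.22403247  0.21632689] -164.74566674955167 23.868363613521446 [ 1.36789885 -0.26226699 -1.98445868]
([0.56, 0.17, 0.22], 167, 0) 7 rows:
[[[-0.0091,-0.0005,-0.0559],[0,4.04,0],0],[[-0.0051,-0.0005,-0.0564],[0,4.04,0],0],[[-0.0011,-0.0005,-0.0566],[0,4.04,0],0],[[0.0029,-0.0005,-0.0565],[0,4.04,0],0],[[0.0068,-0.0005,-0.0562],[0,4.04,0],0],[[0.0108,-0.0005,-0.0556],[0,4.04,0],0],[[0.0147,-0.0005,-0.0547],[0,4.04,0],0]]
```

Gripped: the opening is 23.9 mm, and the wrist shows -2 N for the 200 g casting. I'll go past the fixture to look at it.

{"fn": "jog_arm", "kwargs": {
  "series": [
    [[-0.0091, 0, -0.0559], [0, 4.04, 0], 0],
    [[-0.0051, 0, -0.0564], [0, 4.04, 0], 0],
    [[-0.0011, 0, -0.0566], [0, 4.04, 0], 0],
    [[0.0029, 0, -0.0565], [0, 4.04, 0], 0],
    [[0.0068, 0, -0.0562], [0, 4.04, 0], 0],
    [[0.0108, 0, -0.0556], [0, 4.04, 0], 0],
    [[0.0147, 0, -0.0547], [0, 4.04, 0], 0],
    [[0, 0, 0], [0, 0, 0], 0],
    [[0, 0, 0], [0, 0, 0], 0]
  ]
}}

```text
time_s: 6.0
tcp_pos: [0.56, 0.1698, 0.2148]
ee_rot: [[-0.975, -0.002, -0.224], [0.224, -0.001, -0.975], [0.001, -1.0, 0.001]]
wrist_force: [-0.4, -0.2, -2.8]
gripper_width: 0.274
```

```bash
python3 - <<'E'
from h import *
c,im=snap("wrist","w3")
s=sense(); print(s['tcp_pos'],yawof(s['ee_rot']))
cv2.imwrite("pics/z3.png",cv2.resize(im[100:340,160:480],None,fx=2.5,fy=2.5,interpolation=cv2.INTER_CUBIC))
E
```

```text
[0.56019538 0.16916671 0.21500306] 166.97445104944057
```

View pics/z3.png

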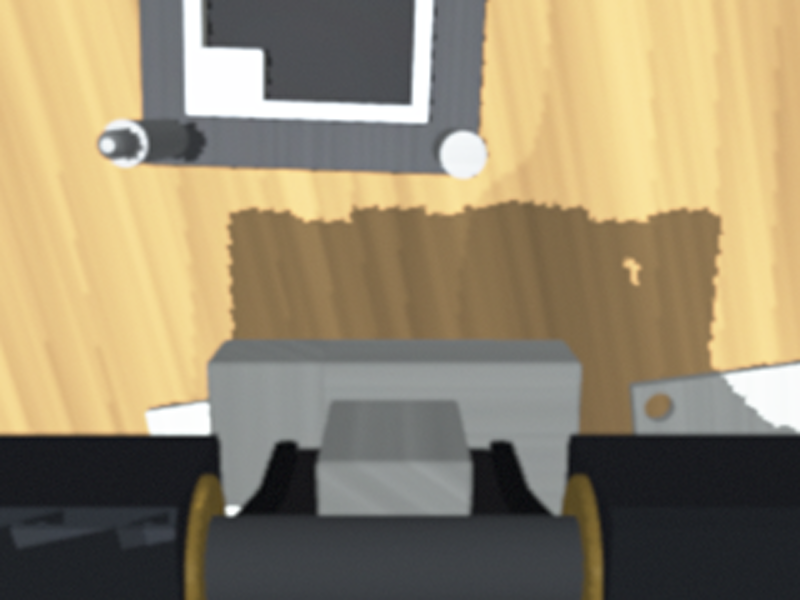

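The crop shows the held L casting square in the jaws, with its body front edge at crop row ~362. It also shows the fixture's near edge, the pin post at (122,143) and a flat post at (463,153). Next I'll fit the white nest blocks and the post tops from the full picture.

```bash
cat > nest.py <<'E'
from m import *
def nests(c,im,lim=300,thr=185):
    hsv=cv2.cvtColor(im,cv2.COLOR_BGR2HSV); m=((hsv[:,:,1]<45)&(hsv[:,:,2]>thr)).astype(np.uint8); m[lim:]=0
    out=[]
    for k in cv2.findContours(m,cv2.RETR_EXTERNAL,cv2.CHAIN_APPROX_NONE)[0]:
        if cv2.contourArea(k)<60: continue
        k=k.reshape(-1,2).astype(float); ce=k.mean(0); k+= .5*np.sign(k-ce)*0
        for z,nm in((.026,"block"),(.072,"post")):
            P=onz(c,k,z)[:,:2]; r=cv2.minAreaRect((P*1000).astype(np.float32)); s=sorted(r[1])
            if nm=="block" and 52<s[0]<68 and 76<s[1]<92 or nm=="post" and 9<s[0]<18 and 9<s[1]<18 : 
                print(nm,"px",ce.round(1),"centre mm",np.round(r[0],1),"size",np.round(r[1],1),"ang",round(r[2],1))
E
python3 - <<'E'
from nest import *
c,im=ld("w3"); nests(c,im,280)
it=cv2.imread("pics/top0.png"); print("top:"); nests(cam("top"),it,300,150)
# held casting: edges in crop -> px; relative to tool
s=sense(); R=s['ee_rot'];t=s['tcp_pos']
px=[(160+x/2.5,100+y/2.5) for x,y in((210,362),(580,362),(210+5,362),(317,458),(470,458))]
print("edge body top:",((onz(c,px[:2],t[2]-.025+.020)-t)@R).round(4).tolist()); print("boss top front/back edge",((onz(c,px[3:],t[2]-.025+.054)-t)@R).round(4).tolist())
E
```

```text
post px [345.  161.5] centre mm [526.8 121.2] size [13.9 13.9] ang 14.6
post px [211.6 156.8] centre mm [626.   94.8] size [14.  11.4] ang 85.4
block px [282.4 109.3] centre mm [567.1  70.3] size [61.2 85.1] ang 75.1
top:
block px [364.3 221.3] centre mm [549.9   9.4] size [57.7 81.4] ang 75.5
block px [337.3 214.1] centre mm [566.9  73.6] size [57.9 82.1] ang 75.3
edge body top: [[-0.032, 0.005, 0.0238], [0.0335, 0.0051, 0.0238]]
boss top front/back edge [[-0.0106, -0.029, 0.0183], [0.0116, -0.029, 0.0183]]
```

The nest measurement is consistent. The L block is at (567,70–73) with yaw -14.8° from both views, its size matches, and the posts agree at -14.9°. Combining the wrist and top offsets in the hand puts the TCP at (567.2, 70.3). I'll go above the nest.

```bash
python3 - <<'E'
from h import *
plan(([.5672,.0703,.17],165.2,0),([.5672,.0703,.07],165.2,0,.045))
E
```

```text
([0.5672, 0.0703, 0.17], 165.2, 0) 2 rows:
[[[-0.0146,0.0225,0.0474],[0,0.89,0],0],[[-0.0153,0.0225,0.0471],[0,0.89,0],0]]
([0.5672, 0.0703, 0.07], 165.2, 0, 0.045) 3 rows:
[[[0.0,0.0333,0.0],[0,-0.0,0],0],[[0.0,0.0333,0.0],[0,-0.0,0],0],[[0.0,0.0333,0.0],[0,-0.0,0],0]]
```

{"fn": "jog_arm", "kwargs": {
  "series": [
    [[-0.0146, 0.0225, 0.0474], [0, 0.89, 0], 0],
    [[-0.0153, 0.0225, 0.0471], [0, 0.89, 0], 0],
    [[0, 0.033, 0], [0, 0, 0], 0],
    [[0, 0.033, 0], [0, 0, 0], 0],
    [[0, 0.033, 0], [0, 0, 0], 0],
    [[0, 0, 0], [0, 0, 0], 0],
    [[0, 0, 0], [0, 0, 0], 0]
  ]
}}

```text
time_s: 6.92
tcp_pos: [0.5688, 0.0705, 0.0729]
ee_rot: [[-0.967, 0.002, -0.256], [0.256, 0.0, -0.967], [-0.002, -1.0, -0.001]]
wrist_force: [0.5, -0.3, -1.9]
gripper_width: 0.277
```

```bash
python3 - <<'E'
from h import *
s=sense(); print(s['tcp_pos'],yawof(s['ee_rot']))
c,im=snap("wrist","w4")
cv2.imwrite("pics/z4.png",cv2.resize(im[120:360,160:480],None,fx=2.5,fy=2.5,interpolation=cv2.INTER_CUBIC))
E
```

```text
[0.56884449 0.07045215 0.07288203] 165.1837655120143
```

View pics/z4.png

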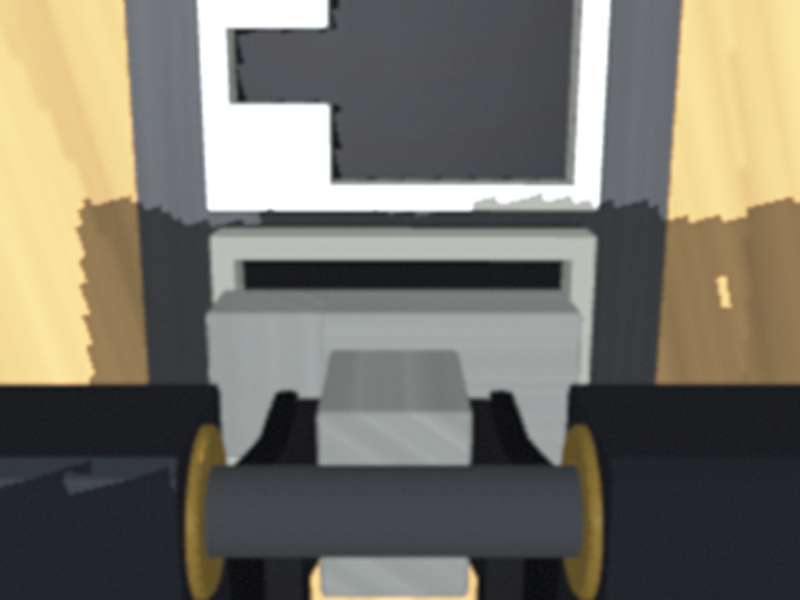

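The casting hovers over the L nest. Its bottom front edge is at crop row ~291 and the pocket's front edge at row 261. Comparing both in the tool frame now, with the same camera and pose.

```bash
python3 - <<'E'
from m import *
c,im=ld("w4"); s=sense(); R=s['ee_rot'];t=s['tcp_pos']
f=lambda l,z:((onz(c,[(160+x/2.5,120+y/2.5) for x,y in l],z)-t)@R)[:,[0,2]].round(4).tolist()
zb=t[2]-.0262
print("block outer front corners",f([(211,231),(596,231)],.026))
print("pocket front corners",f([(243,261),(564,261)],.026))
print("T block near corners",f([(207,211),(600,211)],.026))
print("cast top front corners",f([(207,312),(581,312)],zb+.02))
print("cast bottom front corners",f([(226,291),(573,291)],zb))
g=cv2.cvtColor(im,cv2.COLOR_BGR2GRAY); print(g[205:255,300].tolist()); print(g[232,225:260].tolist(),g[232,380:410].tolist())
E
```

```text
block outer front corners [[-0.0393, 0.0321], [0.0443, 0.0321]]
pocket front corners [[-0.0326, 0.0254], [0.0376, 0.0255]]
T block near corners [[-0.0399, 0.0364], [0.0449, 0.0365]]
cast top front corners [[-0.0329, 0.0245], [0.0337, 0.0246]]
cast bottom front corners [[-0.0329, 0.0237], [0.0359, 0.0237]]
[58, 54, 57, 55, 54, 75, 118, 139, 145, 159, 183, 189, 188, 188, 187, 188, 188, 186, 162, 84, 27, 23, 24, 27, 27, 25, 25, 25, 26, 34, 66, 104, 121, 122, 122, 122, 120, 120, 121, 129, 145, 158, 163, 165, 166, 167, 168, 168, 169, 167]
[58, 59, 59, 57, 58, 58, 57, 58, 58, 59, 58, 58, 57, 57, 58, 60, 58, 58, 72, 121, 167, 186, 188, 188, 188, 187, 189, 186, 170, 143, 128, 113, 84, 45, 26] [25, 25, 23, 44, 89, 121, 126, 134, 160, 183, 189, 187, 188, 188, 187, 189, 184, 151, 86, 56, 57, 57, 60, 58, 59, 58, 58, 57, 60, 60]
```

Relative to the nest, the casting needs +1.5 mm in tool x and about -0.6 mm in tool z. The measured TCP x shows the same 1.6 mm offset. I'll correct that and lower it.

{"fn": "jog_arm", "kwargs": {
  "series": [
    [[0.0015, 0, -0.0006], [0, 0, 0], 0],
    [[0, 0.01, 0], [0, 0, 0], 0],
    [[0, 0.008, 0], [0, 0, 0], 0],
    [[0, 0.006, 0], [0, 0, 0], 0],
    [[0, 0.004, 0], [0, 0, 0], 0],
    [[0, 0.003, 0], [0, 0, 0], 0],
    [[0, 0.002, 0], [0, 0, 0], 0],
    [[0, 0, 0], [0, 0, 0], 0]
  ]
}}

```text
time_s: 7.98
tcp_pos: [0.5662, 0.0722, 0.0456]
ee_rot: [[-0.968, 0.001, -0.252], [0.252, -0.001, -0.968], [-0.001, -1.0, 0.001]]
wrist_force: [-16.9, 2.9, 40.0]
gripper_width: 0.273
```

It's contacting with 40 N, so I'm backing off to look.

{"fn": "jog_arm", "kwargs": {
  "series": [
    [[0, -0.004, 0], [0, 0, 0], 0],
    [[0, 0, 0], [0, 0, 0], 0]
  ]
}}

```text
time_s: 8.22
tcp_pos: [0.5662, 0.0721, 0.0457]
ee_rot: [[-0.967, 0.0, -0.254], [0.254, -0.0, -0.967], [-0.0, -1.0, 0.0]]
wrist_force: [-7.2, 2.0, 18.3]
gripper_width: 0.269
```

```bash
python3 - <<'E'
from h import *
s=sense(); print(s['tcp_pos'],yawof(s['ee_rot']),s['wrist_force'],s['moment'])
c,im=snap("wrist","w5")
cv2.imwrite("pics/z5.png",cv2.resize(im[160:320,210:430],None,fx=3.6,fy=3.6,interpolation=cv2.INTER_CUBIC))
E
```

```text
[0.56621221 0.07213715 0.04572758] 165.29860634196766 [-7.22351395  1.95414872 18.25936792] [0.53307876 2.4719653  0.01833732]
```

View pics/z5.png

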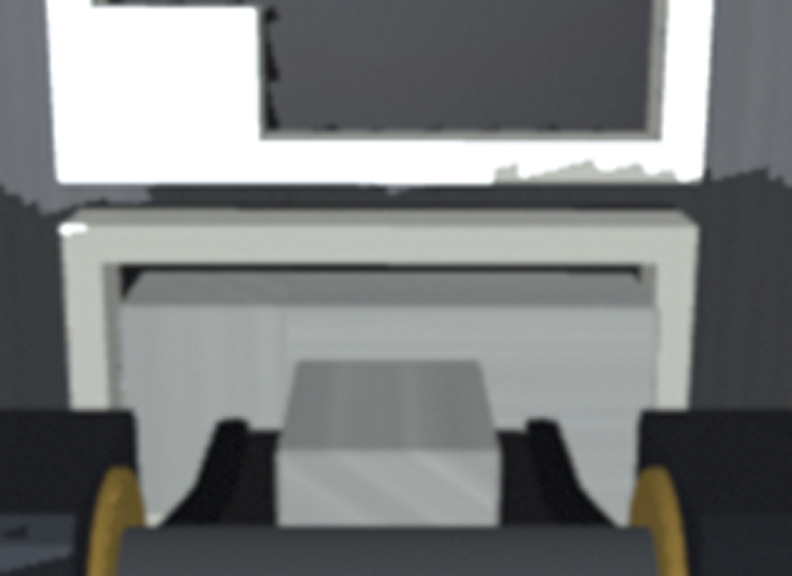

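```bash
python3 - <<'E'
from m import *
c,im=ld("w5"); s=sense(); R=s['ee_rot'];t=s['tcp_pos']
f=lambda l,z:((onz(c,[(210+x/3.6,160+y/3.6) for x,y in l],z)-t)@R)[:,[0,2]].round(4)
print("block",f([(61,226),(697,226)],.026).tolist(),"inner",f([(105,262),(655,262)],.026).tolist())
for z in(.026,.03,.034,.038,.042): a=f([(121,303),(657,303)],z); print("casttop",z,a.tolist(),a[1,0]-a[0,0])
for z in(.06,.064,.068,.072,.076): a=f([(275,450),(500,450)],z); print("boss",z,a.tolist(),a[1,0]-a[0,0])
E
```

```text
block [[-0.0429, 0.0313], [0.0411, 0.0313]] inner [[-0.0373, 0.0264], [0.0358, 0.0264]]
casttop 0.026 [[-0.0354, 0.0208], [0.0364, 0.0208]] 0.0718
casttop 0.03 [[-0.0346, 0.0218], [0.0356, 0.0219]] 0.0702
casttop 0.034 [[-0.0339, 0.0229], [0.0348, 0.0229]] 0.0687
casttop 0.038 [[-0.0331, 0.0239], [0.034, 0.0239]] 0.06709999999999999
casttop 0.042 [[-0.0323, 0.0249], [0.0332, 0.0249]] 0.0655
boss 0.06 [[-0.0123, 0.0126], [0.0128, 0.0126]] 0.0251
boss 0.064 [[-0.012, 0.0141], [0.0125, 0.0141]] 0.0245
boss 0.068 [[-0.0117, 0.0156], [0.0122, 0.0156]] 0.0239
boss 0.072 [[-0.0113, 0.0171], [0.0118, 0.0171]] 0.0231
boss 0.076 [[-0.011, 0.0186], [0.0115, 0.0186]] 0.0225
```

The casting's top (70 mm width) comes out at z≈0.031–0.034 and its boss top at 0.068, exactly the seated height. So it slipped about 5 mm in the grip earlier and now sits on the floor. I'll release, lift, and move toward T.

{"fn": "jog_arm", "kwargs": {
  "series": [
    [[0, 0, 0], [0, 0, 0], 0.06],
    [[0, 0, 0], [0, 0, 0], 0.06],
    [[0, 0, 0], [0, 0, 0], 0.06],
    [[0, -0.02, 0], [0, 0, 0], 0.06],
    [[0, -0.05, 0], [0, 0, 0], 0.06],
    [[0, -0.05, 0], [0, 0, 0], 0.06],
    [[0, -0.05, 0], [0, 0, 0], 0.06],
    [[0, 0, -0.05], [0, 0, 0], 0.06],
    [[0, 0, -0.05], [0, 0, 0], 0.06],
    [[0, 0, 0], [0, 0, 0], 0.06]
  ]
}}

```text
time_s: 9.52
tcp_pos: [0.5924, 0.1713, 0.2115]
ee_rot: [[-0.968, -0.001, -0.252], [0.252, -0.0, -0.968], [0.001, -1.0, 0.0]]
wrist_force: [-1.0, -0.7, 0.1]
gripper_width: 0.691
```

```bash
python3 - <<'E'
from nest import *
s=sense(); print(s['tcp_pos'],yawof(s['ee_rot']),s['wrist_force'])
c,im=snap("wrist","w6"); it=snap("top","top6")[1]
nests(c,im,290)
# dot on boss of L
a=cv2.resize(im[0:300,180:400],(550,600),interpolation=cv2.INTER_CUBIC)
cv2.imwrite("pics/z6.png",a)
plan(([.4335,-.217,.13],128.7,.06))
E
```

```text
[0.59243391 0.17133695 0.21145234] 165.4012266146489 [-0.95743614 -0.70051984  0.058469  ]
post px [385.2 147.3] centre mm [526.5 121.2] size [13.2 13.3] ang 49.9
post px [248.5 146.6] centre mm [626.3  94.5] size [14.  12.5] ang 78.5
block px [316.1  97.5] centre mm [566.9  70.1] size [60.3 84.7] ang 75.4
([0.4335, -0.217, 0.13], 128.7, 0.06) 8 rows:
[[[0.0068,0.0102,0.0517],[0,4.57,0],0.06],[[0.0027,0.0102,0.052],[0,4.57,0],0.06],[[-0.0015,0.0102,0.0521],[0,4.57,0],0.06],[[-0.0056,0.0102,0.0518],[0,4.57,0],0.06],[[-0.0097,0.0102,0.0512],[0,4.57,0],0.06],[[-0.0138,0.0102,0.0503],[0,4.57,0],0.06],[[-0.0177,0.0102,0.049],[0,4.57,0],0.06],[[-0.0216,0.0102,0.0474],[0,4.57,0],0.06]]
```

View pics/z6.png

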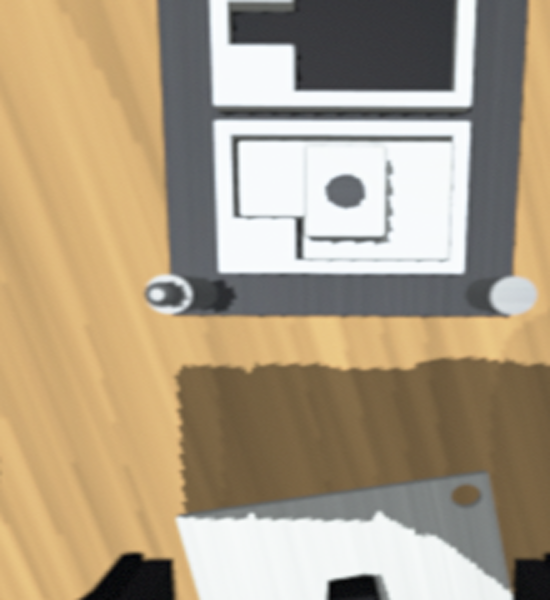

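L sits in its nest, with the outlines parallel and the dot at crop (345,190). The holes in the nearby plate are clear. Earlier I lifted before the fingers had closed fully, so I'll wait longer for T.

{"fn": "jog_arm", "kwargs": {
  "series": [
    [[0.0068, 0.0102, 0.0517], [0, 4.57, 0], 0.06],
    [[0.0027, 0.0102, 0.052], [0, 4.57, 0], 0.06],
    [[-0.0015, 0.0102, 0.0521], [0, 4.57, 0], 0.06],
    [[-0.0056, 0.0102, 0.0518], [0, 4.57, 0], 0.06],
    [[-0.0097, 0.0102, 0.0512], [0, 4.57, 0], 0.06],
    [[-0.0138, 0.0102, 0.0503], [0, 4.57, 0], 0.06],
    [[-0.0177, 0.0102, 0.049], [0, 4.57, 0], 0.06],
    [[-0.0216, 0.0102, 0.0474], [0, 4.57, 0], 0.06],
    [[0, 0, 0], [0, 0, 0], 0.06],
    [[0, 0, 0], [0, 0, 0], 0.06]
  ]
}}

```text
time_s: 10.88
tcp_pos: [0.4333, -0.2177, 0.1312]
ee_rot: [[-0.624, 0.0, -0.782], [0.782, -0.0, -0.624], [-0.0, -1.0, -0.0]]
wrist_force: [-0.3, 0.1, -0.2]
gripper_width: 0.688
```

{"fn": "jog_arm", "kwargs": {
  "series": [
    [[0, 0.035, 0], [0, 0, 0], 0.06],
    [[0, 0.035, 0], [0, 0, 0], 0.06],
    [[0, 0.035, 0], [0, 0, 0], 0.06],
    [[0, 0, 0], [0, 0, 0], 0.0],
    [[0, 0, 0], [0, 0, 0], 0.0],
    [[0, 0, 0], [0, 0, 0], 0.0],
    [[0, 0, 0], [0, 0, 0], 0.0],
    [[0, 0, 0], [0, 0, 0], 0.0],
    [[0, 0, 0], [0, 0, 0], 0.0],
    [[0, 0, 0], [0, 0, 0], 0.0]
  ]
}}

```text
time_s: 12.12
tcp_pos: [0.4341, -0.217, 0.0269]
ee_rot: [[-0.625, 0.001, -0.781], [0.781, -0.0, -0.625], [-0.001, -1.0, -0.001]]
wrist_force: [-1.3, 2.3, 7.1]
gripper_width: 0.274
```

{"fn": "jog_arm", "kwargs": {
  "series": [
    [[0, -0.02, 0], [0, 0, 0], 0.0],
    [[0, -0.04, 0], [0, 0, 0], 0.0],
    [[0, -0.05, 0], [0, 0, 0], 0.0],
    [[0, -0.05, 0], [0, 0, 0], 0.0],
    [[0, 0, 0], [0, 0, 0], 0.0]
  ]
}}

```text
time_s: 12.75
tcp_pos: [0.4361, -0.2177, 0.19]
ee_rot: [[-0.625, 0.009, -0.781], [0.781, -0.002, -0.625], [-0.007, -1.0, -0.006]]
wrist_force: [-0.4, 0.4, -1.8]
gripper_width: 0.27
```

```bash
python3 - <<'E'
from h import *
s=sense(); print(s['tcp_pos'],yawof(s['ee_rot']),s['gripper_width']*87,s['wrist_force'])
plan(([.550,.0065,.17],165.2,0),([.550,.0065,.09],165.2,0,.04))
E
```

```text
[ 0.43607655 -0.21768447  0.18997295] 128.67690723538507 23.52551684299581 [-0.38628819  0.36755332 -1.81649834]
([0.55, 0.0065, 0.17], 165.2, 0) 5 rows:
[[[0.0208,0.004,-0.0458],[0,-7.3,0],0],[[0.0148,0.004,-0.0481],[0,-7.3,0],0],[[0.0085,0.004,-0.0496],[0,-7.3,0],0],[[0.0022,0.004,-0.0502],[0,-7.3,0],0],[[-0.0042,0.004,-0.0501],[0,-7.3,0],0]]
([0.55, 0.0065, 0.09], 165.2, 0, 0.04) 3 rows:
[[[0.0,0.0267,0.0],[0,0.0,0],0],[[0.0,0.0267,0.0],[0,0.0,0],0],[[0.0,0.0267,0.0],[0,0.0,0],0]]
```

{"fn": "jog_arm", "kwargs": {
  "series": [
    [[0.0208, 0, -0.0458], [0, -7.3, 0], 0],
    [[0.0148, 0, -0.0481], [0, -7.3, 0], 0],
    [[0.0085, 0, -0.0496], [0, -7.3, 0], 0],
    [[0.0022, 0, -0.0502], [0, -7.3, 0], 0],
    [[-0.0042, 0, -0.0501], [0, -7.3, 0], 0],
    [[0, 0.04, 0], [0, 0, 0], 0],
    [[0, 0.04, 0], [0, 0, 0], 0],
    [[0, 0.03, 0], [0, 0, 0], 0],
    [[0, 0, 0], [0, 0, 0], 0],
    [[0, 0, 0], [0, 0, 0], 0]
  ]
}}

```text
time_s: 14.0
tcp_pos: [0.5481, 0.0071, 0.0763]
ee_rot: [[-0.967, 0.001, -0.256], [0.256, -0.0, -0.967], [-0.001, -1.0, 0.0]]
wrist_force: [0.8, 0.1, -1.0]
gripper_width: 0.269
```

```bash
cat > edge.py <<'E'
from m import *
def edges(f):
    c,im=ld(f); g=cv2.GaussianBlur(cv2.cvtColor(im,cv2.COLOR_BGR2GRAY),(3,3),0).astype(int)
    for col in(280,300,340,360):
        d=np.diff(g[150:290,col]); k=[i for i in range(1,len(d)-1) if abs(d[i])>12 and abs(d[i])>=abs(d[i-1]) and abs(d[i])>abs(d[i+1])]
        print("col",col,[(150+i,int(d[i])) for i in k])
    for row in (215,225,235,245,252):
        d=np.diff(g[row,215:425]); k=[i for i in range(1,len(d)-1) if abs(d[i])>12 and abs(d[i])>=abs(d[i-1]) and abs(d[i])>abs(d[i+1])]
        print("row",row,[(215+i,int(d[i])) for i in k])
E
python3 - <<'E'
from edge import *
s=sense(); print(s['tcp_pos'],yawof(s['ee_rot']),s['wrist_force'])
c,im=snap("wrist","w7"); edges("w7")
cv2.imwrite("pics/z7.png",cv2.resize(im[120:320,180:450],None,fx=2.9,fy=2.9,interpolation=cv2.INTER_CUBIC))
E
```

```text
[0.54812648 0.00707401 0.07633363] 165.16729728060506 [ 0.79768246  0.11539193 -1.03910088]
col 280 [(176, -49), (210, 29), (214, 15), (253, -50), (267, 30), (279, -27)]
col 300 [(175, -43), (178, 14), (200, -19), (210, 30), (214, 16), (223, -53), (234, 31), (245, 13), (260, -17)]
col 340 [(175, -45), (178, 13), (203, -18), (211, 29), (214, 15), (223, -53), (234, 33), (245, 13), (260, -17)]
col 360 [(176, -43), (194, -20), (210, 30), (214, 16), (223, -54), (234, 32), (275, -44)]
row 215 [(237, 34), (389, -37), (416, 46)]
row 225 [(237, 41), (286, -35), (376, 27), (379, 19), (389, -44), (416, 22)]
row 235 [(238, 39), (286, -39), (290, 13), (376, 14), (379, 13), (388, -37), (416, 22)]
row 245 [(238, 41), (285, -22), (394, -24), (415, 23)]
row 252 [(239, 38), (284, -16), (287, 19), (394, -36), (415, 21)]
```

View pics/z7.png

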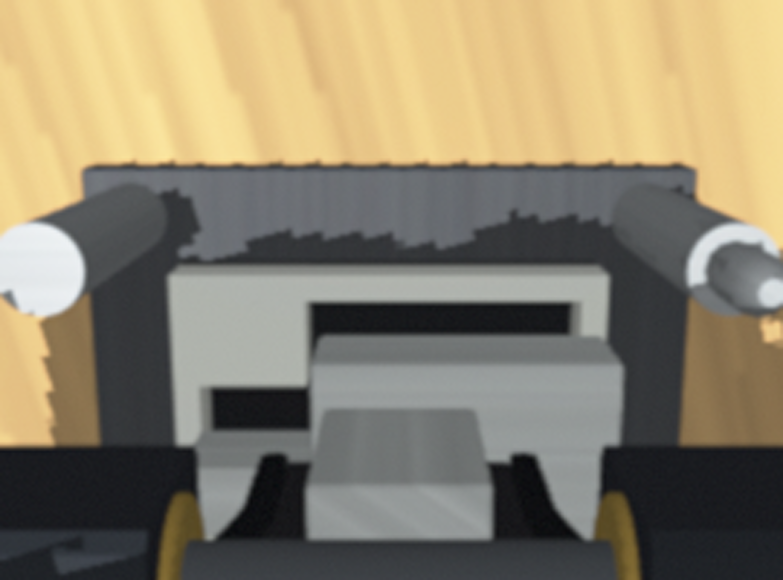

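T hovers over the T nest in the right orientation, with its stem to the left like the pocket's. Computing the relative offset from the edge numbers.

```bash
python3 - <<'E'
from m import *
c,im=ld("w7"); s=sense(); R=s['ee_rot'];t=s['tcp_pos']
f=lambda l,z:((onz(c,l,z)-t)@R)[:,[0,2]].round(4)
print("block outer top front",f([(237.6,214.7),(389.6,214.7)],.026).tolist(),"inner",f([(286.5,223.5),(380,223.5)],.026).tolist())
for o in(.0265,.029,.032):
    z=t[2]-o; a=f([(288,245.7),(394.7,245.7)],z+.02); b=f([(300,234.7)],z)
    print(o,"cast top front",a.tolist(),(a[1,0]-a[0,0]).round(4),"bottom front",b.tolist())
E
```

```text
block outer top front [[-0.0435, 0.03], [0.0404, 0.0301]] inner [[-0.0166, 0.0251], [0.0353, 0.0251]]
0.0265 cast top front [[-0.0126, 0.0239], [0.035, 0.024]] 0.0476 bottom front [[-0.0081, 0.0243]]
0.029 cast top front [[-0.0128, 0.0233], [0.0355, 0.0233]] 0.0483 bottom front [[-0.0082, 0.0238]]
0.032 cast top front [[-0.013, 0.0225], [0.0361, 0.0225]] 0.0491 bottom front [[-0.0083, 0.0231]]
```

{"fn": "jog_arm", "kwargs": {
  "series": [
    [[-0.002, 0, -0.0006], [0, 0, 0], 0],
    [[0, 0.015, 0], [0, 0, 0], 0],
    [[0, 0.009, 0], [0, 0, 0], 0],
    [[0, 0.005, 0], [0, 0, 0], 0],
    [[0, 0.002, 0], [0, 0, 0], 0],
    [[0, 0, 0], [0, 0, 0], 0]
  ]
}}

```text
time_s: 14.8
tcp_pos: [0.5498, 0.0072, 0.0449]
ee_rot: [[-0.967, -0.0, -0.256], [0.256, -0.0, -0.967], [0.0, -1.0, 0.0]]
wrist_force: [-0.3, -0.1, -1.5]
gripper_width: 0.275
```

{"fn": "jog_arm", "kwargs": {
  "series": [
    [[0, 0.002, 0], [0, 0, 0], 0],
    [[0, 0.0015, 0], [0, 0, 0], 0],
    [[0, 0, 0], [0, 0, 0], 0]
  ]
}}

```text
time_s: 15.18
tcp_pos: [0.5497, 0.0072, 0.0414]
ee_rot: [[-0.967, -0.0, -0.256], [0.256, -0.0, -0.967], [0.0, -1.0, 0.0]]
wrist_force: [0.0, 0.7, -1.0]
gripper_width: 0.277
```

{"fn": "jog_arm", "kwargs": {
  "series": [
    [[0, 0.001, 0], [0, 0, 0], 0],
    [[0, 0, 0], [0, 0, 0], 0.06],
    [[0, 0, 0], [0, 0, 0], 0.06],
    [[0, 0, 0], [0, 0, 0], 0.06],
    [[0, -0.02, 0], [0, 0, 0], 0.06],
    [[0, -0.05, 0], [0, 0, 0], 0.06],
    [[0, -0.05, 0], [0, 0, 0], 0.06],
    [[0, -0.05, 0], [0, 0, 0], 0.06],
    [[0, 0, -0.06], [0, 0, 0], 0.06],
    [[0, 0, -0.06], [0, 0, 0], 0.06]
  ]
}}

```text
time_s: 16.42
tcp_pos: [0.581, 0.1241, 0.2118]
ee_rot: [[-0.966, 0.002, -0.258], [0.258, 0.001, -0.966], [-0.002, -1.0, -0.002]]
wrist_force: [1.0, -0.1, -0.3]
gripper_width: 0.689
```

{"fn": "jog_arm", "kwargs": {
  "series": [
    [[0, 0, -0.06], [0, 0, 0], 0.06],
    [[0, 0, 0], [0, 0, 0], 0.06],
    [[0, 0, 0], [0, 0, 0], 0.06]
  ]
}}

```text
time_s: 16.8
tcp_pos: [0.5955, 0.1812, 0.2099]
ee_rot: [[-0.967, -0.001, -0.256], [0.256, -0.001, -0.967], [0.001, -1.0, 0.001]]
wrist_force: [-0.1, -0.8, -0.2]
gripper_width: 0.686
```

```bash
python3 - <<'E'
from nest import *
s=sense(); print(s['tcp_pos'],yawof(s['ee_rot']),s['wrist_force'])
c,im=snap("wrist","w8"); it=snap("top","top8")[1]; t=cam("top")
nests(c,im,290)
pd={}
for n,P in (("L",[.567,.0705,.068]),("T",[.550,.0065,.068])):
    p=proj(c,P)[0].astype(int); q=proj(t,[P[0],P[1]+.003,P[2]])[0].astype(int)
    b,a=blob(im,(p[0]-12,p[1]-12,p[0]+12,p[1]+12),hi=110,pick=p); b2,a2=blob(it,(q[0]-5,q[1]-5,q[0]+5,q[1]+5),hi=125,pick=q)
    print(n,"dot",b.round(1),a,"z68",onz(c,b,.068).round(4),"top",b2.round(1),a2,onz(t,b2,.068).round(4),"tri",tri(c,b,t,b2))
# holes & bar of cover A in top view
hsv=cv2.cvtColor(it,cv2.COLOR_BGR2HSV)[160:240,205:300]; m=((hsv[:,:,1]<45)&(hsv[:,:,2]>130)).astype(np.uint8)
k=max(cv2.findContours(m,cv2.RETR_EXTERNAL,cv2.CHAIN_APPROX_NONE)[0],key=cv2.contourArea).reshape(-1,2)+(205,160)
r=cv2.minAreaRect((onz(t,k,.006)[:,:2]*1000).astype(np.float32)); print("cover A top view",r)
E
```

```text
[0.59547634 0.18119498 0.20992849] 165.1896443877567 [-0.13985608 -0.78602815 -0.23955368]
post px [386.3 133.2] centre mm [526.4 121.3] size [13.  12.6] ang 77.4
block px [316.   84.5] centre mm [567.   69.9] size [59.9 84.6] ang 75.2
L dot [317.5  80.2] 165 z68 [[0.5663 0.0723 0.068 ]] top [337.4 211.6] 13 [[0.566  0.0751 0.068 ]] tri (array([0.56594959, 0.07414741, 0.07252611]), np.float64(0.002632443269768153))
T dot [315.5 -25.5] 576 z68 [[0.5504 0.0066 0.068 ]] top [364.6 218.4] 13 [[0.5493 0.0103 0.068 ]] tri (array([0.54976402, 0.00972242, 0.07332857]), np.float64(0.003224560264172403))
cover A top view ((668.9511108398438, 334.5298767089844), (147.99488830566406, 82.78430938720703), 89.66869354248047)
```

Both castings are home: in the top view, dot versus nest is 1.7 mm for L and about 1 mm for T, at the seated height. Next is cover A. I'll go past it at +y so it lies ahead of the wrist camera.

```bash
python3 - <<'E'
from h import *
plan(([.60,.42,.25],176,.06))
E
```

```text
([0.6, 0.42, 0.25], 176, 0.06) 5 rows:
[[[0.0115,-0.0079,-0.0466],[0,-2.18,0],0.06],[[0.0097,-0.0079,-0.047],[0,-2.18,0],0.06],[[0.0079,-0.0079,-0.0473],[0,-2.18,0],0.06],[[0.0061,-0.0079,-0.0476],[0,-2.18,0],0.06],[[0.0043,-0.0079,-0.0478],[0,-2.18,0],0.06]]
```

{"fn": "jog_arm", "kwargs": {
  "series": [
    [[0.0115, -0.008, -0.0466], [0, -2.18, 0], 0.06],
    [[0.0097, -0.008, -0.047], [0, -2.18, 0], 0.06],
    [[0.0079, -0.008, -0.0473], [0, -2.18, 0], 0.06],
    [[0.0061, -0.008, -0.0476], [0, -2.18, 0], 0.06],
    [[0.0043, -0.008, -0.0478], [0, -2.18, 0], 0.06],
    [[0, 0, 0], [0, 0, 0], 0.06],
    [[0, 0, 0], [0, 0, 0], 0.06]
  ]
}}

```text
time_s: 17.77
tcp_pos: [0.6001, 0.4197, 0.2503]
ee_rot: [[-0.998, -0.001, -0.07], [0.07, -0.001, -0.998], [0.001, -1.0, 0.001]]
wrist_force: [0.3, -0.0, -0.9]
gripper_width: 0.687
```

```bash
cat > cov.py <<'E'
from m import *
def cover(c,im,near,lim=300,thr=185,hs=True,z=.006):
    hsv=cv2.cvtColor(im,cv2.COLOR_BGR2HSV); m=((hsv[:,:,1]<45)&(hsv[:,:,2]>thr)).astype(np.uint8); m[lim:]=0
    cs,h=cv2.findContours(m,cv2.RETR_CCOMP,cv2.CHAIN_APPROX_NONE)
    p=proj(c,[*near,.006])[0]
    i=max((i for i in range(len(cs)) if h[0,i,3]<0 and cv2.pointPolygonTest(cv2.convexHull(cs[i]),(float(p[0]),float(p[1])),False)>=0),key=lambda i:cv2.contourArea(cs[i]))
    k=cs[i].reshape(-1,2).astype(float); r=cv2.minAreaRect((onz(c,k,z)[:,:2]*1000).astype(np.float32)); print("plate",np.round(r[0],1),np.round(r[1],1),round(r[2],1))
    j=h[0,i,2]
    while j>=0:
        a=cv2.contourArea(cs[j])
        if a>8:
            q=cs[j].reshape(-1,2).astype(float); W=onz(c,q,z)[:,:2]*1000; rr=cv2.minAreaRect(W.astype(np.float32)); print(" hole px",q.mean(0).round(1),"area",a,"ctr",np.round(rr[0],1),np.round(rr[1],1),round(rr[2],1))
        j=h[0,j,0]
E
python3 - <<'E'
from cov import *
s=sense(); print(s['tcp_pos'],yawof(s['ee_rot']))
c,im=snap("wrist","w9"); print(proj(c,[[.609,.281,.006],[.567,.07,.026]]))
cover(c,im,(.609,.281))
print("top0"); t=cam("top"); it=cv2.imread("pics/top0.png"); cover(t,it,(.609,.281),300,130)
# bar top edge centre: dark blob
for cc,i2,n in((c,im,"w"),(t,it,"t")):
    p=proj(cc,[.609,.281,.036])[0].astype(int); w=60 if n=="w" else 22
    g=cv2.cvtColor(i2,cv2.COLOR_BGR2GRAY)[p[1]-w:p[1]+w,p[0]-w:p[0]+w]; m=(g<70).astype(np.uint8)
    k=max(cv2.findContours(m,cv2.RETR_EXTERNAL,cv2.CHAIN_APPROX_NONE)[0],key=cv2.contourArea).reshape(-1,2)+p-w
    print(n,"bar",k.mean(0), [ (z,[np.round(v,1) for v in cv2.minAreaRect((onz(cc,k.astype(float),z)[:,:2]*1000).astype(np.float32))]) for z in(.036,)])
E
```

```text
[0.60013202 0.41972395 0.25032146] 175.98638358216473
[[ 297.87244435   69.29203814]
 [ 327.98676985 -229.98827894]]
plate [611.9 292.4] [142.5 124.8] 85.9
 hole px [245.2 146.2] area 113.5 ctr [668.1 349.2] [11.6 11.9] 40.4
 hole px [295.7  63.8] area 2593.5 ctr [610.5 277.9] [90.1 26.9] 85.7
top0
plate [610.2 284.3] [166.4 126.5] 86.0
 hole px [280.4 221. ] area 11.0 ctr [552.7 215.8] [9.  8.9] 44.6
 hole px [252.4 197.7] area 379.0 ctr [612.3 287.1] [89.3 32. ] 86.0
 hole px [226.8 176.8] area 12.5 ctr [667.  352.4] [ 9.1 10.8] 45.7
w bar [294.83259912  63.36123348] [(0.036, [array([610.3, 282.8]), array([79.2, 19.2]), np.float64(86.0)])]
t bar [252.44444444 197.80555556] [(0.036, [array([606.5, 282.9]), array([77. , 20.4]), np.float64(85.8)])]
```

Cover A is confirmed: holes at (+x,+y) and (-x,-y), yaw -4.0°, and the bar measures 79×19 mm at z=36 mm. In the wrist frame its centre is ≈(610.7,281.3). The fixture centre from the block and post together is (558.4,38.1), yaw -14.8°. Going down to the bar.

```bash
python3 - <<'E'
from h import *
plan(([.6107,.2815,.10],176,.06),([.6107,.2815,.011],176,.06,.035))
E
```

```text
([0.6107, 0.2815, 0.1], 176, 0.06) 4 rows:
[[[-0.005,0.0376,0.0342],[0,-0.01,0],0.06],[[-0.005,0.0376,0.0342],[0,-0.01,0],0.06],[[-0.005,0.0376,0.0342],[0,-0.01,0],0.06],[[-0.005,0.0376,0.0342],[0,-0.01,0],0.06]]
([0.6107, 0.2815, 0.011], 176, 0.06, 0.035) 3 rows:
[[[0.0,0.0297,0.0],[0,0.0,0],0.06],[[0.0,0.0297,0.0],[0,0.0,0],0.06],[[0.0,0.0297,0.0],[0,0.0,0],0.06]]
```

{"fn": "jog_arm", "kwargs": {
  "series": [
    [[-0.005, 0.0376, 0.0342], [0, 0, 0], 0.06],
    [[-0.005, 0.0376, 0.0342], [0, 0, 0], 0.06],
    [[-0.005, 0.0376, 0.0342], [0, 0, 0], 0.06],
    [[-0.005, 0.0376, 0.0342], [0, 0, 0], 0.06],
    [[0, 0.03, 0], [0, 0, 0], 0.06],
    [[0, 0.03, 0], [0, 0, 0], 0.06],
    [[0, 0.02, 0], [0, 0, 0], 0.06],
    [[0, 0, 0], [0, 0, 0], 0.06]
  ]
}}

```text
time_s: 18.82
tcp_pos: [0.6096, 0.2807, 0.0188]
ee_rot: [[-0.997, -0.003, -0.071], [0.071, -0.002, -0.997], [0.003, -1.0, 0.003]]
wrist_force: [-0.2, -0.0, 0.4]
gripper_width: 0.689
```

{"fn": "jog_arm", "kwargs": {
  "series": [
    [[0, 0.0075, 0], [0, 0, 0], 0.06],
    [[0, 0, 0], [0, 0, 0], 0.0],
    [[0, 0, 0], [0, 0, 0], 0.0],
    [[0, 0, 0], [0, 0, 0], 0.0],
    [[0, 0, 0], [0, 0, 0], 0.0],
    [[0, 0, 0], [0, 0, 0], 0.0],
    [[0, 0, 0], [0, 0, 0], 0.0],
    [[0, 0, 0], [0, 0, 0], 0.0],
    [[0, 0, 0], [0, 0, 0], 0.0]
  ]
}}

```text
time_s: 19.95
tcp_pos: [0.6107, 0.2834, 0.0127]
ee_rot: [[-0.998, 0.0, -0.069], [0.069, 0.0, -0.998], [-0.0, -1.0, -0.0]]
wrist_force: [0.3, -0.6, 0.9]
gripper_width: 0.226
```

{"fn": "jog_arm", "kwargs": {
  "series": [
    [[0, -0.015, 0], [0, 0, 0], 0.0],
    [[0, -0.025, 0], [0, 0, 0], 0.0],
    [[0, -0.035, 0], [0, 0, 0], 0.0],
    [[0, -0.045, 0], [0, 0, 0], 0.0],
    [[0, -0.045, 0], [0, 0, 0], 0.0],
    [[0, 0, 0], [0, 0, 0], 0.0]
  ]
}}

```text
time_s: 20.7
tcp_pos: [0.6124, 0.2843, 0.1828]
ee_rot: [[-0.998, 0.008, -0.068], [0.068, 0.005, -0.998], [-0.008, -1.0, -0.006]]
wrist_force: [-0.3, 1.0, -4.0]
gripper_width: 0.228
```

```bash
python3 - <<'E'
from h import *
s=sense(); print(s['tcp_pos'],yawof(s['ee_rot']),s['gripper_width']*87,s['wrist_force'],s['moment'])
plan(([.5585,.0382,.17],165.2,0,.045),([.5585,.0382,.12],165.2,0,.03))
E
```

```text
[0.61243044 0.28429219 0.18278873] 176.08643081447917 19.798463742892807 [-0.30422003  1.03036821 -3.99341034] [ 0.12498504 -0.0739308   0.03009808]
([0.5585, 0.0382, 0.17], 165.2, 0, 0.045) 6 rows:
[[[0.0062,0.0021,0.0415],[0,1.81,0],0],[[0.0048,0.0021,0.0417],[0,1.81,0],0],[[0.0035,0.0021,0.0418],[0,1.81,0],0],[[0.0022,0.0021,0.0419],[0,1.81,0],0],[[0.0009,0.0021,0.042],[0,1.81,0],0],[[-0.0005,0.0021,0.042],[0,1.81,0],0]]
([0.5585, 0.0382, 0.12], 165.2, 0, 0.03) 2 rows:
[[[0.0,0.025,0.0],[0,-0.0,0],0],[[0.0,0.025,0.0],[0,-0.0,0],0]]
```

The bar is gripped (19.8 mm, -4 N for 400 g). Allowing for the 1.9 mm offset along the bar, the TCP target is (.559,.040). I'll hover at z≈.117.

{"fn": "jog_arm", "kwargs": {
  "series": [
    [[0.0062, 0, 0.0411], [0, 1.81, 0], 0],
    [[0.0048, 0, 0.0413], [0, 1.81, 0], 0],
    [[0.0035, 0.002, 0.0415], [0, 1.81, 0], 0],
    [[0.0022, 0.003, 0.0416], [0, 1.81, 0], 0],
    [[0.0009, 0.005, 0.0417], [0, 1.81, 0], 0],
    [[-0.0005, 0.007, 0.0417], [0, 1.81, 0], 0],
    [[0, 0.024, 0], [0, 0, 0], 0],
    [[0, 0.024, 0], [0, 0, 0], 0],
    [[0, 0, 0], [0, 0, 0], 0],
    [[0, 0, 0], [0, 0, 0], 0]
  ]
}}

```text
time_s: 21.95
tcp_pos: [0.557, 0.0392, 0.1127]
ee_rot: [[-0.967, -0.0, -0.255], [0.255, -0.0, -0.967], [0.0, -1.0, 0.0]]
wrist_force: [0.9, -0.3, -4.5]
gripper_width: 0.227
```

```bash
python3 - <<'E'
from h import *
s=sense(); print(s['tcp_pos'],yawof(s['ee_rot']),s['wrist_force']); print(s['ee_rot'].round(4).tolist())
c,im=snap("wrist","w10")
P=s['tcp_pos']+s['ee_rot']@np.array([.052,.0067,.0739]); print("expected hole px",proj(c,P), "pin1 tip",proj(c,[.5585-.052*.9668-.072*.2554,.0382+.052*.2554-.072*.9668,.09]))
cv2.imwrite("pics/z10.png",np.hstack([cv2.resize(im[80:330,150:500],(800,571),interpolation=cv2.INTER_CUBIC)]))
E
```

```text
[0.55703664 0.03924277 0.11269954] 165.22116524283135 [ 0.91864954 -0.26379483 -4.50655016]
[[-0.9669, -0.0001, -0.2551], [0.2551, -0.0003, -0.9669], [0.0, -1.0, 0.0003]]
expected hole px [[442.04329399 128.44717513]] pin1 tip [[427.30062819 132.74182389]]
```

View pics/z10.png

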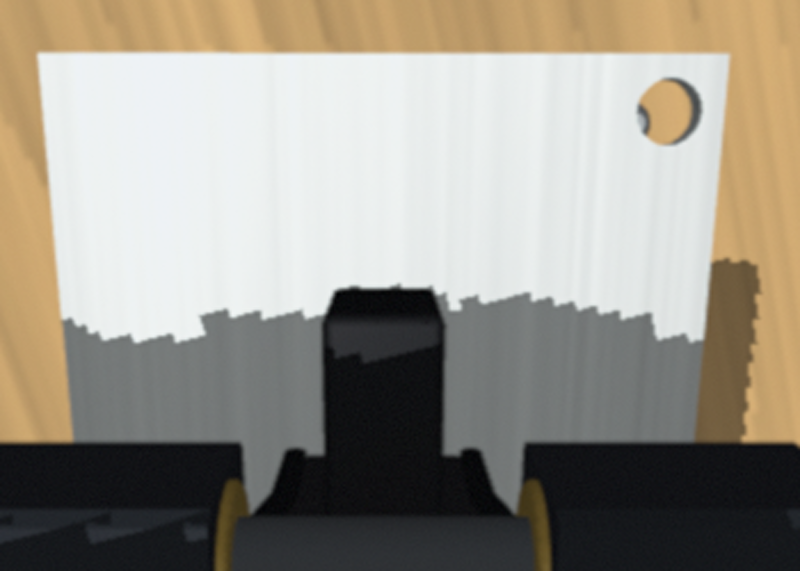

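In the crop the held plate's hole is at (669,111), which is px (442.7,128.6) against the expected (442.0,128.4). So the plate sits in the hand as computed. The pin tip shows at the hole's left edge. I'll shift to the target and measure the pin inside the hole numerically (12 pictures viewed, so no more viewing).

{"fn": "jog_arm", "kwargs": {
  "series": [
    [[-0.0017, 0, -0.0012], [0, 0, 0], 0],
    [[0, 0, 0], [0, 0, 0], 0],
    [[0, 0, 0], [0, 0, 0], 0]
  ]
}}

```text
time_s: 22.38
tcp_pos: [0.5589, 0.04, 0.1128]
ee_rot: [[-0.967, 0.0, -0.255], [0.255, 0.0, -0.967], [-0.0, -1.0, -0.0]]
wrist_force: [-0.1, 0.2, -4.4]
gripper_width: 0.228
```

```bash
cat > pin.py <<'E'
from m import *
s=sense(); t=s['tcp_pos'];R=s['ee_rot']; print(t,yawof(R),s['wrist_force'])
import sys
c,im=snap("wrist",sys.argv[1]); P=t+R@np.array([.052,.0067,.0739]); p=proj(c,P)[0]; print("hole exp",p.round(1))
x,y=p.astype(int); w=im[y-18:y+19,x-20:x+21]; hsv=cv2.cvtColor(w,cv2.COLOR_BGR2HSV); S,V=hsv[:,:,1],hsv[:,:,2]
plate=((S<40)&(V>200)).astype(np.uint8); n,l,st,ce=cv2.connectedComponentsWithStats(1-plate)
k=l[18,20] or np.argmax(st[1:,4])+1; h=l==k; print("hole area",h.sum(),"ctr",ce[k]+(x-20,y-18),"box",st[k]+(np.array([x-20,y-18,0,0,0])))
g=h&(S<70); ys,xs=np.nonzero(g); print("grey in hole",g.sum(),xs.mean()+x-20,ys.mean()+y-18)
for r in range(max(0,st[k][1]-1),min(37,st[k][1]+st[k][3]+1)): print(r+y-18,"".join("#" if plate[r,q] else ("o" if S[r,q]>90 else ".:-=+*%@"[min(7,V[r,q]//32)]) for q in range(41)))
E
python3 pin.py w11
```

```text
[0.55894529 0.04001453 0.11283701] 165.20253635574025 [-0.11734086  0.18427032 -4.4325113 ]
hole exp [442.1 128.4]
hole area 681 ctr [442.62848752 128.36563877] box [429 114  29  30 681]
grey in hole 270 442.57037037037037 128.64814814814815
113 #########################################
114 ##################**+++++*%##############
115 ################%%*o*++====+%############
116 ##############%%oooooooo+=-=+*###########
117 #############%ooooooooooo+=--=+%#########
118 ############%ooooooooooooo+=--=+#########
119 ###########%ooooooooooooooo+=--=*########
120 ##########%ooooooooooooooooo+---+*#######
121 #########*ooooooooooooooooooo=--=+#######
122 ########*=+oooooooooooooooooo+---+%######
123 #######%+--=+ooooooooooooooooo=--=*######
124 #######*==--=+oooooooooooooooo+---+######
125 #######*====-=oooooooooooooooo+---+######
126 #######+++===-=ooooooooooooooo+---+######
127 #######*****+==ooooooooooooooo+=--+%#####
128 #######******+=+oooooooooooooo+=--=%#####
129 #######******+==oooooooooooooo+=--+%#####
130 #######*******==oooooooooooooo+=-=+######
131 #######*******==oooooooooooooo+--=*######
132 #######******+==oooooooooooooo=--=*######
133 #######******+=+oooooooooooooo=-=+%######
134 #######%***++==oooooooooooooo+--=*#######
135 ########*++==-=oooooooooooooo=--+%#######
136 ########*==---oooooooooooooo+--=*########
137 ########*=---+ooooooooooooo+=-=*#########
138 #########*==ooooooooooooooo===*##########
139 ##########**oooooooooooooo===*###########
140 ############%oooooooooooo===*############
141 #############%ooooooooo+==+*#############
142 ##############%%ooooo*+=+*###############
143 ################%%#*****#################
144 #########################################
```

```bash
python3 - <<'E'
from m import *
c,im=ld("w11"); s=sense(); R=s['ee_rot'];t=s['tcp_pos']
f=lambda p,z:((onz(c,p,z)-t)@R)[0,[0,2]].round(4)
print("pin tip",f((430.6,130.2),.09),f((430.6,130.2),.0905)); print("hole top rim",f((442.6,128.4),t[2]-.0067),"d/px",f((443.6,128.4),t[2]-.0067))
fr=lambda l:cv2.Rodrigues  # unused
E
```

```text
pin tip [0.0517 0.0736] [0.0516 0.0736]
hole top rim [0.0522 0.0738] d/px [0.0526 0.0738]
```

Pin and hole agree to 0.5 mm. I'll apply a tiny correction and lower with force checks.

{"fn": "jog_arm", "kwargs": {
  "series": [
    [[-0.0004, 0.004, -0.0002], [0, 0, 0], 0],
    [[0, 0.004, 0], [0, 0, 0], 0],
    [[0, 0.004, 0], [0, 0, 0], 0],
    [[0, 0.003, 0], [0, 0, 0], 0],
    [[0, 0, 0], [0, 0, 0], 0],
    [[0, 0, 0], [0, 0, 0], 0]
  ]
}}

```text
time_s: 23.18
tcp_pos: [0.5595, 0.04, 0.0976]
ee_rot: [[-0.967, 0.0, -0.255], [0.255, 0.0, -0.967], [-0.0, -1.0, -0.0]]
wrist_force: [0.3, 0.3, -3.8]
gripper_width: 0.23
```

{"fn": "jog_arm", "kwargs": {
  "series": [
    [[0, 0.004, 0], [0, 0, 0], 0],
    [[0, 0.004, 0], [0, 0, 0], 0],
    [[0, 0.002, 0], [0, 0, 0], 0],
    [[0, 0, 0], [0, 0, 0], 0],
    [[0, 0, 0], [0, 0, 0], 0]
  ]
}}

```text
time_s: 23.8
tcp_pos: [0.5594, 0.04, 0.0876]
ee_rot: [[-0.967, 0.0, -0.255], [0.255, -0.0, -0.967], [-0.0, -1.0, -0.0]]
wrist_force: [0.0, 0.2, -4.2]
gripper_width: 0.228
```

{"fn": "jog_arm", "kwargs": {
  "series": [
    [[0, 0.0015, 0], [0, 0, 0], 0],
    [[0, 0.0012, 0], [0, 0, 0], 0],
    [[0, 0.0008, 0], [0, 0, 0], 0],
    [[0, 0, 0], [0, 0, 0], 0]
  ]
}}

```text
time_s: 24.3
tcp_pos: [0.5593, 0.04, 0.0846]
ee_rot: [[-0.967, 0.0, -0.255], [0.255, -0.0, -0.967], [-0.0, -1.0, 0.0]]
wrist_force: [-2.1, 0.1, 1.7]
gripper_width: 0.228
```

Contact came right at the expected seat height (TCP .0846, expected .0847). I'll release and retreat.

{"fn": "jog_arm", "kwargs": {
  "series": [
    [[0, 0, 0], [0, 0, 0], 0.05],
    [[0, 0, 0], [0, 0, 0], 0.05],
    [[0, 0, 0], [0, 0, 0], 0.05],
    [[0, -0.02, 0], [0, 0, 0], 0.05],
    [[0, -0.04, 0], [0, 0, 0], 0.06],
    [[0, -0.05, 0], [0, 0, 0], 0.06],
    [[0, -0.05, 0], [0, 0, 0], 0.06],
    [[0, 0, -0.05], [0, 0, 0], 0.06],
    [[0, 0, -0.05], [0, 0, 0], 0.06],
    [[0, 0, -0.05], [0, 0, 0], 0.06]
  ]
}}

```text
time_s: 25.55
tcp_pos: [0.598, 0.1863, 0.2444]
ee_rot: [[-0.967, 0.001, -0.256], [0.256, 0.0, -0.967], [-0.001, -1.0, -0.001]]
wrist_force: [0.2, -0.2, -0.2]
gripper_width: 0.69
```

{"fn": "jog_arm", "kwargs": {
  "series": [
    [[0, 0, -0.05], [0, 0, 0], 0.06],
    [[0, 0, 0], [0, 0, 0], 0.06],
    [[0, 0, 0], [0, 0, 0], 0.06]
  ]
}}

```text
time_s: 25.92
tcp_pos: [0.6102, 0.2332, 0.2436]
ee_rot: [[-0.967, -0.001, -0.255], [0.255, -0.001, -0.967], [0.001, -1.0, 0.001]]
wrist_force: [0.3, -0.2, 0.0]
gripper_width: 0.691
```

```bash
python3 - <<'E'
from cov import *
s=sense(); print(s['tcp_pos'],s['wrist_force'])
c,im=snap("wrist","w12"); t,it=snap("top","top12")
for nm,cc,i2,th,lim in(("wrist",c,im,185,290),("top",t,it,130,300)):
    print(nm)
    try: cover(cc,i2,(.5585,.040),lim,th,z=.078)
    except Exception as e: print(e)
    for pn,P in(("pin0",[.5585+.0503+.0184,.0382-.0133+.0696,.09]),("pin1",[.4898,-.0181,.09])): print(pn,proj(cc,P).round(1))
# bystanders: compare top0 vs top12 locally
a=cv2.imread("pics/top0.png")
for n,(x,y) in dict(jar=(457,230),spool=(517,213),spray=(308,125),meter=(434,128),M=(523,267),coverB=(240,274)).items():
    w=30; d=cv2.absdiff(a[y-w:y+w,x-w:x+w],it[y-w:y+w,x-w:x+w]).max(2); print(n,"changed px",int((d>40).sum()))
E
```

```text
[0.61017749 0.23315082 0.24362467] [ 0.26336337 -0.16694078  0.01321854]
wrist
max() iterable argument is empty
pin0 [[247.7  58.3]]
pin1 [[ 396.9 -180.4]]
top
plate [558.5  41. ] [166.1 125.8] 75.1
 hole px [376.1 242.9] area 16.0 ctr [489.3 -14.5] [10.  10.1] 44.3
 hole px [352.3 213.4] area 406.5 ctr [559.2  40. ] [85.6 30.8] 75.4
 hole px [328.  185.9] area 15.0 ctr [626.3  97.2] [10.2 10.3] 45.0
pin0 [[329.3 184.5]]
pin1 [[378.2 242.3]]
jar changed px 295
spool changed px 0
spray changed px 307
meter changed px 0
M changed px 0
coverB changed px 1988
```

The top view puts the plate at (558.5,41.0) with angle -14.9°. The fixture centre in the same view was (558.4,41.5), and both pin holes coincide with the pins. I'll clear the arm away to check the bystanders, cover B and the plate's corner heights against the scene camera.

{"fn": "jog_arm", "kwargs": {
  "series": [
    [[0, -0.02, -0.05], [0, -5, 0], 0.06],
    [[0, -0.02, -0.05], [0, -5, 0], 0.06],
    [[0, -0.02, -0.05], [0, -5, 0], 0.06],
    [[0.04, -0.02, -0.04], [0, -5, 0], 0.06],
    [[0.04, 0, -0.04], [0, -5, 0], 0.06],
    [[0.05, 0, -0.02], [0, -5, 0], 0.06],
    [[0.05, 0, -0.02], [0, -5, 0], 0.06],
    [[0, 0, 0], [0, 0, 0], 0.06],
    [[0, 0, 0], [0, 0, 0], 0.06]
  ]
}}

```text
time_s: 27.15
tcp_pos: [0.4466, 0.4732, 0.3249]
ee_rot: [[-0.939, 0.001, 0.344], [-0.344, 0.001, -0.939], [-0.001, -1.0, -0.001]]
wrist_force: [0.1, 0.3, 0.3]
gripper_width: 0.689
```

```bash
python3 - <<'E'
from cov import *
s=sense(); print(s['tcp_pos'],s['wrist_force'])
t,it=snap("top","top13"); sc,isc=snap("scene","sc13"); a=cv2.imread("pics/top0.png"); b=cv2.imread("pics/scene0.png")
def quad(im,p,thr):
    hsv=cv2.cvtColor(im,cv2.COLOR_BGR2HSV); m=((hsv[:,:,1]<45)&(hsv[:,:,2]>thr)).astype(np.uint8)
    k=[k for k in cv2.findContours(m,cv2.RETR_EXTERNAL,cv2.CHAIN_APPROX_NONE)[0] if cv2.pointPolygonTest(cv2.convexHull(k),(float(p[0]),float(p[1])),False)>=0]
    k=cv2.convexHull(max(k,key=cv2.contourArea)); return cv2.approxPolyDP(k,6,True).reshape(-1,2).astype(float)
C=np.array([[x,y] for x,y in((62,82),(62,-82),(-62,-82),(-62,82))])/1000; R=np.array([[.9668,.2554],[-.2554,.9668]])
W=np.c_[C@R.T+[.5585,.041],np.full(4,.078)]
q1=quad(it,proj(t,[.5585,.041,.078])[0],130); q2=quad(isc,proj(sc,[.5585,.041,.078])[0],130); print(q1.tolist(),q2.tolist())
for w in W:
    f=lambda q,c:q[np.argmin(np.linalg.norm(q-proj(c,w)[0],axis=1))]
    p,g=tri(t,f(q1,t),sc,f(q2,sc)); print(w.round(4),"tri",p.round(4),g.round(4))
for nm,A,B,pts in(("top",a,it,dict(jar=(457,230,14),spool=(517,213,18),spray=(308,125,30),meter=(434,128,35),M=(523,267,18),coverB=(240,274,30))),("scene",b,isc,dict(jar=(260,347,14),spool=(233,404,16),spray=(411,287,28),meter=(354,390,35),M=(190,383,16)))):
    for n,(x,y,w) in pts.items():
        T=A[y-w:y+w,x-w:x+w]; r=cv2.matchTemplate(B[y-w-15:y+w+15,x-w-15:x+w+15],T,cv2.TM_CCOEFF_NORMED); _,v,_,l=cv2.minMaxLoc(r); print(nm,n,"shift px",l[0]-15,l[1]-15,"score",round(v,3))
E
```

```text
[0.44657819 0.47316198 0.32493964] [0.12769945 0.30632626 0.34678149]
[[326.0, 181.0], [391.0, 198.0], [380.0, 247.0], [312.0, 230.0]] [[333.0, 254.0], [362.0, 278.0], [318.0, 309.0], [290.0, 282.0]]
[0.6394 0.1044 0.078 ] tri [0.6383 0.1013 0.0752] 0.0018
[ 0.5975 -0.0541  0.078 ] tri [ 0.5959 -0.0539  0.0739] 0.0031
[ 0.4776 -0.0224  0.078 ] tri [ 0.4796 -0.0237  0.0787] 0.0002
[0.5195 0.1361 0.078 ] tri [0.5203 0.135  0.0733] 0.0033
top jar shift px 0 0 score 0.998
top spool shift px 0 0 score 1.0
top spray shift px 0 0 score 1.0
top meter shift px 0 0 score 1.0
top M shift px 0 0 score 1.0
top coverB shift px 0 0 score 1.0
scene jar shift px 0 0 score 0.999
scene spool shift px 0 0 score 1.0
scene spray shift px 0 0 score 0.898
scene meter shift px 0 0 score 1.0
scene M shift px 0 0 score 1.0
```

All four plate corners triangulate to 73–79 mm, within the pixel noise of the 78 mm expected. The bystanders and spares haven't moved, and the arm is clear. Handing in.

```bash
python3 -c "
from station import *
print(finish_job())"
```

```text
the job is handed in; nothing more can be done
None
```

The fixture is loaded and the job is handed in. The arm stopped at 27.2 s of the 70 s allowed. I set the L and T castings into their nests, laid cover A over the dowel pins, released it and moved the arm clear.

**Last checks that agreed:**
- **Castings:** in the top view, L sits 1.7 mm and T about 1 mm from its nest centre. This was last checked just before the cover went on.
- **Cover A:** it made contact at the expected seat height, TCP 84.6 mm against 84.7 mm. In the top view it lies about 0.5 mm from the fixture centre with a yaw of -14.9°, and both holes are over the pins.
- **Everything else:** the jar, spool, spray can, multimeter, spare casting and cover B show no shift in the pictures. Both spares are well over 110 mm from the fixture centre.

**Checks that disagreed or were weak:**
- **Cameras:** the wrist and top cameras differ by about 3 mm in y. I placed each part by comparing it with its target in the wrist camera's own view.
- **L casting:** it slipped about 5 mm in the grip because I lifted before the fingers had closed fully. It then pressed on the nest floor with about 40 N at the wrist before I released it.
- **Cover flatness:** the four corners triangulated at 73–79 mm against the expected 78 mm. That is too coarse to prove the tilt limit; the smooth descent and the contact height are the better evidence.
- **Spray can:** its scene-camera match score was lower (0.90) than the others, but with no shift; the top view matched fully.

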